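# Get the switch pod out from behind the screw jars and into the test cradle

### The job

The switch pod in the parts tray is blocked by three screw jars: first stand all three on the dark grey side mat, leaving the pod where it lies. Next lay the pod, buttons up, centred on the blue bed of the test cradle between its end blocks, while the jars wait on the mat. Only then put each jar back in the middle of the tray pad of its lid's colour, keeping the jars upright all the while.

Things in the scene. Friction and masses are not known exactly. Their poses are not given: they have to be found in the camera images.
- tray: White parts tray fixed to the table, 155 (its x) by 226 mm (its y), floor 4 mm thick, open at the front (-x); 20 mm high walls at back (+x) and sides. Origin: centre of its underside, on the table. The pads lie in a row along its y, 35 mm before its centre, 66 mm apart; the pod about 17 mm behind its centre, with some 38 mm free to the back wall. A small relay and a dial cap lie in its back corners.
- jar_red: Clear jar of steel screws with red lid (white disc on top), 75 mm tall, about 0.18 kg. Body 41 mm in diameter; lid (grip here) 44 mm in diameter, from 49 to 75 mm up. Round, any yaw serves. In the tray the jars stand 22 mm apart, about 12 mm before the 30 mm high pod: close on the lid along the tray's x, one finger passing above the pod. Origin: centre of its underside; z up.
- jar_yellow: Clear jar of brass spacers with yellow lid (white disc on top), 75 mm tall, about 0.18 kg. Body 41 mm in diameter; lid (grip here) 44 mm in diameter, from 49 to 75 mm up. Round, any yaw serves. In the tray the jars stand 22 mm apart, about 12 mm before the 30 mm high pod: close on the lid along the tray's x, one finger passing above the pod. Origin: centre of its underside; z up.
- jar_green: Clear jar of black spacers with green lid (white disc on top), 75 mm tall, about 0.18 kg. Body 41 mm in diameter; lid (grip here) 44 mm in diameter, from 49 to 75 mm up. Round, any yaw serves. In the tray the jars stand 22 mm apart, about 12 mm before the 30 mm high pod: close on the lid along the tray's x, one finger passing above the pod. Origin: centre of its underside; z up.
- pad_red: Flat square red pad, 60 by 60 mm and 2 mm thick, fixed on the tray floor: the home of the red-lidded jar, which stands on it at the start (its coloured border shows around the jar). Origin: centre of its underside, 2 mm below its top; axes parallel to the tray's.
- pad_yellow: Flat square yellow pad, 60 by 60 mm and 2 mm thick, fixed on the tray floor: the home of the yellow-lidded jar, which stands on it at the start (its coloured border shows around the jar). Origin: centre of its underside, 2 mm below its top; axes parallel to the tray's.
- pad_green: Flat square green pad, 60 by 60 mm and 2 mm thick, fixed on the tray floor: the home of the green-lidded jar, which stands on it at the start (its coloured border shows around the jar). Origin: centre of its underside, 2 mm below its top; axes parallel to the tray's.
- pod: Black steering-wheel switch pod, a bar 38 mm (its x) by 112 mm (its y) by 30 mm high, with grey buttons rising 2.5 mm more on top; about 0.14 kg. Grip across its 38 mm width, at the middle. Origin: centre of its underside; z up through the buttons. It lies on the tray floor behind the jars, its length along the tray's y.
- cradle: Test cradle fixed to the table: aluminium base 90 (its x) by 180 mm (its y), 8 mm thick; raised blue bed 34 (x) by 100 mm (y) in the middle, its top 22 mm above the table; two grey end blocks, 40 mm high, inner faces 138 mm apart along y. The pod lies lengthwise on the bed between them, either way round; the sides are open for fingers. Origin: centre of its underside, on the table.
- mat: Dark grey mat fixed to the table, 210 mm (its x) by 120 mm (its y), 3 mm thick: the side area for the jars; they fit in a row along its x. Origin: centre of its underside, on the table. Mat and cradle lie to the left and right of the tray, changing sides.

How it is judged:
By the outcome, as a careful person would: the job done as asked, in the order asked, and still so for the second after the job is handed in, with the robot touching nothing.
It also fails if it takes over 141 s, if anything falls off the work surface, if the arm or the gripper's body presses on something with over 40 N, if the wrist force passes 120 N, or if a joint passes its speed limit or range.

### The arm

A 6-joint arm with a two-finger parallel gripper is mounted at the origin on the work surface. World frame = base frame: x ahead of the robot, y to its left, z up, the work surface at z = 0. Lengths are in m, angles in rad, forces in N, time in s.
With the tool pointing down it reaches from about 0.275 to 0.725 m from the base axis. Payload 15.9 kg.
Tool frame: the origin (TCP) lies at the very end of the fingers, on their centre line; the grasp point (between the pads) lies 19 mm behind it; y points along the fingers, x is the direction in which the jaws open and shut, and the axes are right-handed (so a half turn about y gives the same grasp; the last joint's range is limited). The gripper opens to 85 mm and grips with 20 to 120 N. Pads are 22 mm wide; open, the fingers measure 114 mm over their backs; the gripper's body (76 mm by 85 mm) begins 54 mm behind the grasp point. The pads swing forward as they close: fully open they stand 13 mm farther back than shut.
Start: joints at [-1.216, 0.213, -0.034, 1.323, 0, 1.571], TCP at [0.174, -0.469, 0.231] pointing down, gripper open.
Joint ranges: [-2.98, 2.98], [-0.74, 1.72], [-1.14, 1.35], [-2.1, 2.04], [-1.57, 1.44], [-3.14, 3.14]. Speed limits (rad/s): [1.89, 1.89, 2.39, 2.57, 3.14, 3.14].

### API

Orientations are given as a unit quaternion [x, y, z, w].
In Python, from plant import ctrl, optics, job_done gives the robot as it stands.
- The arm moves only by the tool jog_arm, never from a script. Its argument "commands" is a list of rows, each a list of 6 numbers: the shift along the tool's x, y, z in mm, then the turn, a rotation vector about the tool's x, y, z in rad. A call has 1 to 20 rows; each row shifts and turns the commanded pose from where the row before left it, along the tool's axes as they then stand; what a row does not reach is not made up. A row lasts 1/12 s, in which the tool goes at most 41.7 mm and 7.16 degrees, less where a joint would pass 70% of its speed; a pose out of reach is approached as far as the arm can. A call with a gripper value outside its range is refused whole. "claw" is the opening, from 0 (shut) to 1 (fully open), set as the call begins (left out, the last holds). The fingers move at their own pace and stop on an object; "force" is the grip in N (left out, the last holds). Time passes only in rows, so rows that do not move let the fingers close. It gives the time, the measured TCP pose, the force and the opening at its end, in the units of the state.
- ctrl.read_state(): the state, without advancing time (a new reading comes with each control period).
- optics.grab_frame(name): name is "side" or "top"; returns the picture (384x512x3 uint8, red, green, blue); there is no depth.
- optics.camera_params(name): a dict with "fx", "fy", "cx", "cy" (pixels), "rvec" (rotation vector, rad) and "tvec" (3), from world to camera coordinates, as OpenCV has them. Camera axes: x right, y down, z forward; pixel columns grow to the right and rows downward; lengths in m; the calibration is good to about 2 mm. A picture is of the moment at which its call begins. camera_params takes no time and is no camera call.
- job_done(): hands the job in, once; it reports no verdict.
The state is a dict: "time_s": time; "joints": joint angles; "dq": joint speeds; "effort": joint torques, N m; "position": TCP position; "orientation": TCP orientation; "force": force on the tool from outside, world axes, zero at the start; "ft_torque": the same for the moment, N m; "gripper_width": finger opening in m.
Only numpy, scipy, OpenCV 4.12 (cv2) and the standard library are available. Lean on these libraries where they do the work, as an engineer would, in place of code of your own. Each camera call takes 0.05 s, during which the arm holds its last target.

## Working session

There is one attempt and no reset: what is moved stays moved. The work goes in short steps, Python scripts to look and compute and a tool call to move; the robot and the scene stay as the last step left them, time stands still between calls to the robot, and variables do not carry over. Pictures are saved under pics/ and viewed, and the job is handed in when it is done.

Besides the shell and the picture viewer there is one more tool, called after "Request:" as a command line: name --pt "numbers of a row" for each row, then --argument value for the rest. jog_arm: Moves the arm, as the interface text tells. Its arguments: {"type":"object","properties":{"commands":{"type":"array"},"claw":{"type":"number"},"force":{"type":"number"}},"required":["commands"]}

```bash
ls; mkdir -p pics; python3 - <<'E'
from plant import ctrl, optics
import cv2
print(ctrl.read_state())
for n in ("top","side"):
    im=optics.grab_frame(n); cv2.imwrite(f"pics/{n}0.png",im[:,:,::-1]); 
    cv2.imwrite(f"pics/{n}0b.png",cv2.resize(im[:,:,::-1],(800,600),interpolation=cv2.INTER_CUBIC)); print(optics.camera_params(n))
E
```

```text
pics
{'time_s': 0.0, 'joints': array([-1.21598759e+00,  2.13361720e-01, -3.50653778e-02,  1.32348422e+00,
       -7.65749636e-06,  1.57080592e+00]), 'dq': array([ 0.00069568,  0.00206162,  0.00104617, -0.00021968, -0.00106046,
       -0.00096249]), 'effort': array([ 4.43708355e-03, -6.86176872e+01,  4.87106502e+01,  1.75781117e-02,
        1.54475297e-04, -4.92428319e-05]), 'position': array([ 0.173586  , -0.46854086,  0.23081088]), 'orientation': array([-0.58016519,  0.40424273, -0.40359251,  0.58061111]), 'force': array([-0.21942274, -0.32518072, -0.17437125]), 'ft_torque': array([ 0.03207832, -0.00803237, -0.06817632]), 'gripper_width': 0.08573817943337526}
{'fx': 388.83610819721196, 'fy': 388.83610819721196, 'cx': 260.0426259307593, 'cy': 195.08271680813493, 'rvec': array([ 2.1582835 , -2.18488725,  0.11257324]), 'tvec': array([0.00916428, 0.53218914, 0.95398982])}
{'fx': 391.03476313777185, 'fy': 391.03476313777185, 'cx': 256.48545259185283, 'cy': 192.04410417318306, 'rvec': array([ 2.27606122, -0.26596078,  0.10940754]), 'tvec': array([-0.49621659,  0.10910136,  0.86798466])}
```

View pics/top0b.png

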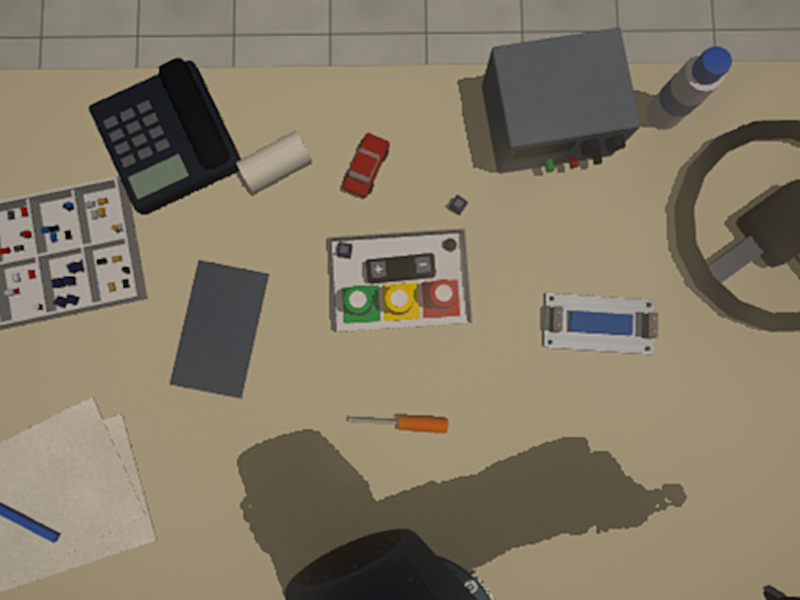

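View pics/side0b.png

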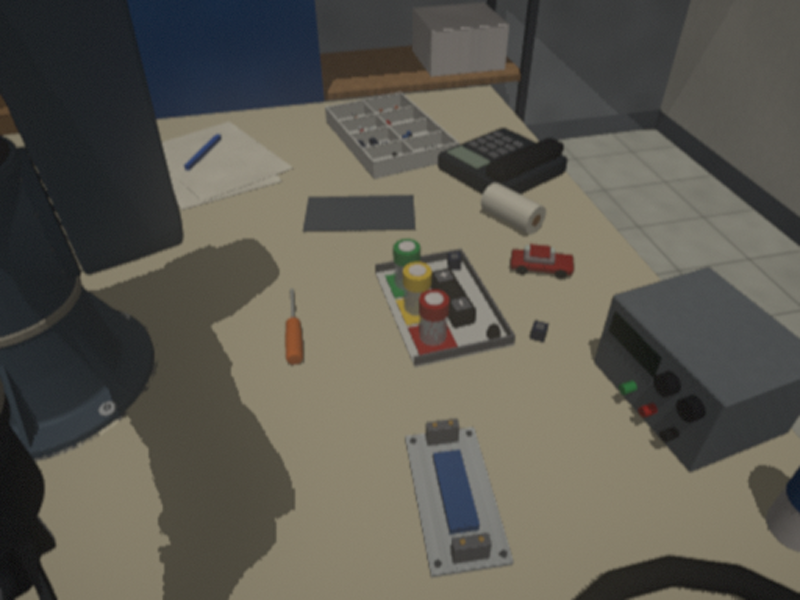

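The top picture shows the tray in the middle (jars green, yellow, red from left to right), the mat at left (+y) and the cradle at right (-y). I'll enlarge these to read the pixels.

```bash
cat > h.py <<'E'
import cv2, numpy as np
from plant import ctrl, optics
from scipy.spatial.transform import Rotation as R
def crop(im,x0,y0,w,h,s,name,step=10):
    c=cv2.resize(im[y0:y0+h,x0:x0+w],None,fx=s,fy=s,interpolation=cv2.INTER_CUBIC)
    for x in range((x0//step+1)*step,x0+w,step):
        X=int((x-x0+.5)*s); cv2.line(c,(X,0),(X,6),(0,0,255),1); cv2.putText(c,str(x),(X-10,16),0,.35,(0,0,255),1)
    for y in range((y0//step+1)*step,y0+h,step):
        Y=int((y-y0+.5)*s); cv2.line(c,(0,Y),(6,Y),(0,0,255),1); cv2.putText(c,str(y),(8,Y+4),0,.35,(0,0,255),1)
    cv2.imwrite(f"pics/{name}.png",c)
def cam(n):
    p=optics.camera_params(n); K=np.array([[p['fx'],0,p['cx']],[0,p['fy'],p['cy']],[0,0,1.]])
    return K,np.array(p['rvec']),np.array(p['tvec'])
def px2w(n,uv,z):
    K,r,t=cam(n); Rm=cv2.Rodrigues(r)[0]; C=-Rm.T@t
    out=[]
    for u,v in np.atleast_2d(uv):
        d=Rm.T@np.linalg.inv(K)@np.array([u,v,1.]); out.append(C+d*(z-C[2])/d[2])
    return np.array(out)
def w2px(n,P):
    K,r,t=cam(n); return cv2.projectPoints(np.atleast_2d(np.float64(P)),r,t,K,None)[0][:,0]
E
python3 - <<'E'
from h import *
im=cv2.imread("pics/top0.png")
crop(im,205,142,100,75,8,"t_tray")
crop(im,340,180,90,50,8,"t_crad")
crop(im,100,155,85,105,5.6,"t_mat")
im=cv2.imread("pics/side0.png")
crop(im,232,145,100,90,6.6,"s_tray")
E
```

```text
(no output)
```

View pics/t_tray.png

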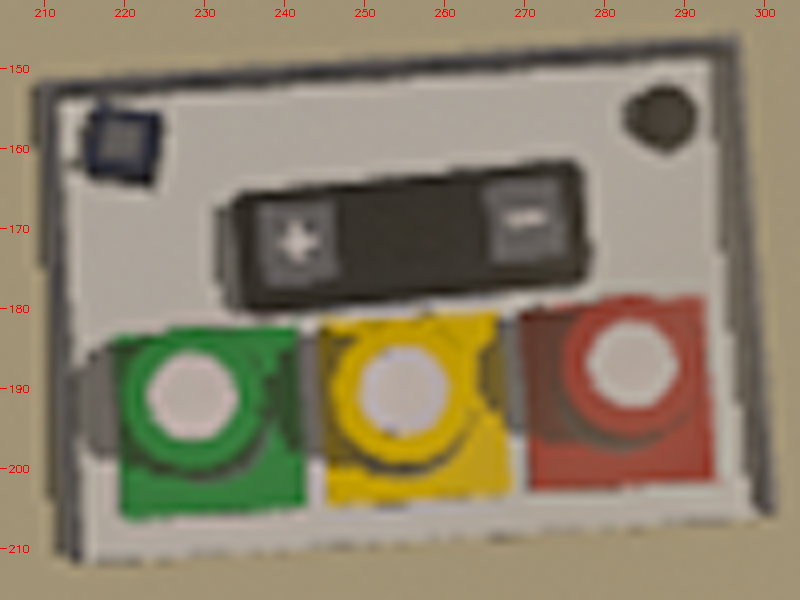

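View pics/t_crad.png

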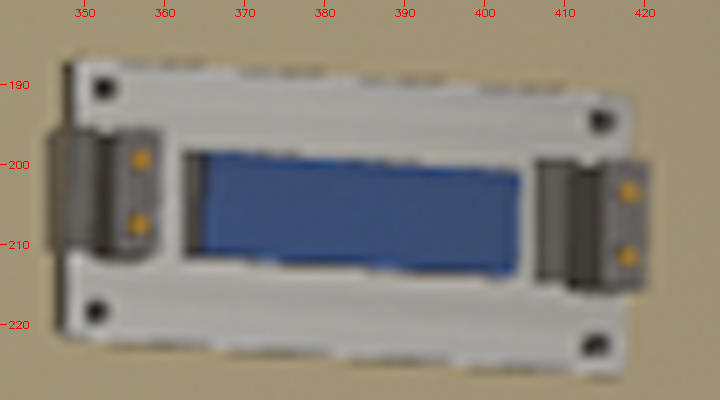

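View pics/t_mat.png

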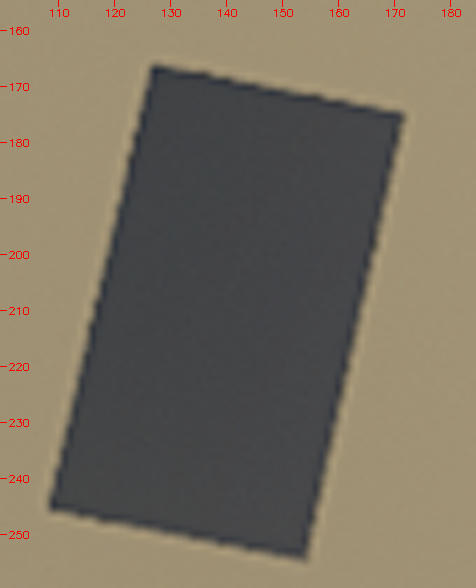

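View pics/s_tray.png

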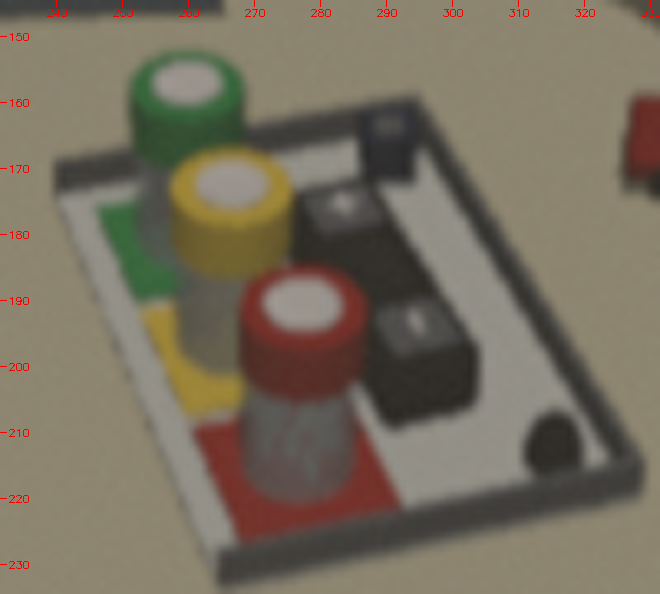

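```bash
cat > m.py <<'E'
from h import *
def rd(pts,x0,y0,s): return np.array(pts)/s+np.array([x0,y0])-.5
def quad(name,c,z):  # TL TR BR BL
    w=px2w("top",c,z)[:,:2]; d=lambda a,b:w[a]-w[b]
    ex=(d(0,3)+d(1,2)); ey=(d(0,1)+d(3,2))
    print(name,"c",w.mean(0).round(4),"xlen",[round(np.linalg.norm(d(*k))*1e3,1) for k in((0,3),(1,2))],"ylen",[round(np.linalg.norm(d(*k))*1e3,1) for k in((0,1),(3,2))],"yaw x",np.arctan2(ex[1],ex[0]).round(4),"y",np.arctan2(-ey[0],ey[1]).round(4))
    return w
T=(205,142,8)
for n,p in (("green",[(192,396)]),("yel",[(404,391)]),("red",[(631,364)])): print(n,px2w("top",rd(p,*T),.081))
quad("padg",rd([(112,336),(300,327),(306,506),(120,519)],*T),.006)
quad("pady",rd([(320,320),(498,312),(512,494),(327,507)],*T),.006)
quad("padr",rd([(520,308),(703,296),(716,481),(531,491)],*T),.006)
quad("pod",rd([(238,195),(577,161),(589,280),(250,312)],*T),.034)
C=(340,180,8)
quad("bed",rd([(207,151),(521,171),(516,276),(204,258)],*C),.022)
quad("base",rd([(75,60),(632,97),(620,375),(65,333)],*C),.008)
quad("mat",rd([(152,66),(404,114),(306,560),(50,510)],100,155,5.6),.003)
S=(232,145,6.6)
for n,p in (("green",[(187,82)]),("yel",[(232,185)]),("red",[(302,305)])): print("side",n,px2w("side",rd(p,*S),.081))
print(cv2.Rodrigues(cam("top")[1])[0].T@-cam("top")[2])
print(ctrl.read_state()['time_s'], R.from_quat(ctrl.read_state()['orientation']).as_matrix().round(3))
E
python3 m.py
```

```text
green [[0.53749242 0.07792184 0.081     ]]
yel [[0.53822873 0.0147474  0.081     ]]
red [[ 0.54551699 -0.05306615  0.081     ]]
padg c [0.5375 0.0781] xlen [np.float64(59.3), np.float64(58.0)] ylen [np.float64(60.7), np.float64(59.8)] yaw x 0.0336 y 0.0469
pady c [0.5412 0.0122] xlen [np.float64(60.6), np.float64(59.2)] ylen [np.float64(57.6), np.float64(59.6)] yaw x 0.0451 y 0.0459
padr c [ 0.545  -0.0534] xlen [np.float64(59.4), np.float64(60.1)] ylen [np.float64(59.3), np.float64(59.6)] yaw x 0.0468 y 0.048
pod c [0.5923 0.0116] xlen [np.float64(37.4), np.float64(38.1)] ylen [np.float64(107.5), np.float64(107.0)] yaw x 0.0888 y 0.0862
bed c [ 0.5006 -0.3124] xlen [np.float64(34.0), np.float64(33.4)] ylen [np.float64(99.5), np.float64(98.5)] yaw x -0.082 y -0.073
base c [ 0.501  -0.3124] xlen [np.float64(88.0), np.float64(89.5)] ylen [np.float64(179.6), np.float64(177.4)] yaw x -0.0839 y -0.0833
mat c [0.5001 0.3109] xlen [np.float64(208.3), np.float64(208.4)] ylen [np.float64(119.6), np.float64(119.1)] yaw x -0.2035 y -0.202
side green [[0.53726608 0.07982062 0.081     ]]
side yel [[0.538344   0.01586329 0.081     ]]
side red [[ 0.54520341 -0.05261728  0.081     ]]
[0.43422306 0.00659981 1.00240342]
0.1 [[ 0.347 -0.     0.938]
 [-0.938  0.001  0.347]
 [-0.001 -1.    -0.   ]]
```

The sizes agree with the given ones: pads about 60 mm, mat 208x119, bed 34x99, and the two views agree on the lids within 2 mm. Next a helper to compute constant rows.

```bash
cat > plan.py <<'E'
import sys
from h import *
from scipy.optimize import fsolve
def plan(pos,Rm,x,y,z,yaw,n):
    tx=Rm[:,0]; y0=np.arctan2(tx[1],tx[0]); d=(yaw-y0+np.pi)%(2*np.pi)-np.pi; a=-d/n
    dn=np.array([x,y,z])-pos
    Ry=R.from_rotvec([0,a,0]).as_matrix()
    S=sum(Rm@np.linalg.matrix_power(Ry,k) for k in range(n))
    s=np.linalg.solve(S,dn)*1e3
    Rn=Rm@np.linalg.matrix_power(Ry,n)
    print("n",n,"row",s.round(2),"turn",round(a,4),"totals",(s*n).round(1))
    return Rn
s=ctrl.read_state(); pos=s['position']; Rm=R.from_quat(s['orientation']).as_matrix()
print("t",s['time_s'].__round__(2),"pos",pos.round(4),"yaw",np.arctan2(Rm[1,0],Rm[0,0]).round(4),"tilt",Rm[2,0].round(4),Rm[2,2].round(4),"F",s['force'].round(1),"w",round(s['gripper_width'],4))
for a in sys.argv[1:]:
    v=[float(q) for q in a.split(",")]
    Rm=plan(pos,Rm,*v[:4],int(v[4])); pos=np.array(v[:3])
E
python3 plan.py .5375,.079,.15,.05,16 .5375,.079,.045,.05,8
```

```text
t 0.1 pos [ 0.1736 -0.4686  0.2309] yaw -1.216 tilt -0.001 -0.0 F [-0.2 -0.8 -0.1] w 0.0854
n 16 row [-1.58  5.08 43.93] turn -0.0791 totals [-25.2  81.3 702.8]
n 8 row [ 0.000e+00  1.312e+01 -1.000e-02] turn 0.0 totals [ 0.00e+00  1.05e+02 -1.00e-01]
```

```bash
python3 plan.py .5375,.079,.15,.05,19
```

```text
t 0.1 pos [ 0.1736 -0.4686  0.2309] yaw -1.216 tilt -0.001 -0.0 F [-0.2 -0.8 -0.1] w 0.0854
n 19 row [-1.1   4.28 37.  ] turn -0.0666 totals [-20.8  81.3 703. ]
```

Request:
jog_arm --pt "-1.1 4.3 37 0 -0.0666 0" --pt "-1.1 4.3 37 0 -0.0666 0" --pt "-1.1 4.3 37 0 -0.0666 0" --pt "-1.1 4.3 37 0 -0.0666 0" --pt "-1.1 4.3 37 0 -0.0666 0" --pt "-1.1 4.3 37 0 -0.0666 0" --pt "-1.1 4.3 37 0 -0.0666 0" --pt "-1.1 4.3 37 0 -0.0666 0" --pt "-1.1 4.3 37 0 -0.0666 0" --pt "-1.1 4.3 37 0 -0.0666 0" --pt "-1.1 4.3 37 0 -0.0666 0" --pt "-1.1 4.3 37 0 -0.0666 0" --pt "-1.1 4.3 37 0 -0.0666 0" --pt "-1.1 4.3 37 0 -0.0666 0" --pt "-1.1 4.3 37 0 -0.0666 0" --pt "-1.1 4.3 37 0 -0.0666 0" --pt "-1.1 4.3 37 0 -0.0666 0" --pt "-1.1 4.3 37 0 -0.0666 0" --pt "-1.1 4.3 37 0 -0.0666 0" --pt "0 0 0 0 0 0" --claw 0.85 --force 50

```text
time_s: 1.77
position: [0.5369, 0.084, 0.1484]
orientation: [-0.706, -0.02, 0.021, 0.707]
force: [-0.3, -0.2, -0.5]
gripper_width: 0.073
```

```bash
python3 plan.py .5375,.079,.15,.05,2 .5375,.079,.045,.05,8
```

```text
t 1.77 pos [0.5369 0.084  0.1484] yaw 0.0585 tilt -0.0016 0.0014 F [-0.3 -0.2 -0.5] w 0.073
n 2 row [ 0.14 -0.8  -2.5 ] turn 0.0042 totals [ 0.3 -1.6 -5. ]
n 8 row [ 0.02 13.12 -0.02] turn -0.0 totals [ 2.00e-01  1.05e+02 -1.00e-01]
```

Request:
jog_arm --pt "0 0 0 0 0 0" --pt "0 0 0 0 0 0"

```text
time_s: 1.93
position: [0.5376, 0.0785, 0.1494]
orientation: [0.707, 0.017, -0.018, -0.707]
force: [-1.3, -0.2, 0.0]
gripper_width: 0.0726
```

```bash
python3 plan.py .5375,.079,.15,.05,2 .5375,.079,.045,.05,8
```

```text
t 1.93 pos [0.5376 0.0785 0.1494] yaw 0.0494 tilt -0.0005 -0.0003 F [-1.3 -0.2  0. ] w 0.0726
n 2 row [-0.02 -0.3   0.26] turn -0.0003 totals [-0.  -0.6  0.5]
n 8 row [1.000e-02 1.312e+01 0.000e+00] turn 0.0 totals [1.00e-01 1.05e+02 0.00e+00]
```

Request:
jog_arm --pt "0 13 0 0 0 0" --pt "0 13 0 0 0 0" --pt "0 13 0 0 0 0" --pt "0 13 0 0 0 0" --pt "0 13 0 0 0 0" --pt "0 13 0 0 0 0" --pt "0 13 0 0 0 0" --pt "0 13 0 0 0 0" --pt "0 0 0 0 0 0" --pt "0 0 0 0 0 0"

```text
time_s: 2.77
position: [0.5374, 0.0775, 0.0455]
orientation: [0.707, 0.016, -0.017, -0.707]
force: [0.4, -0.3, 1.1]
gripper_width: 0.0725
```

```bash
python3 - <<'E'
from h import *
im=optics.grab_frame("side")[:,:,::-1].copy(); crop(im,215,110,120,120,5,"s1")
E
```

```text
(no output)
```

View pics/s1.png

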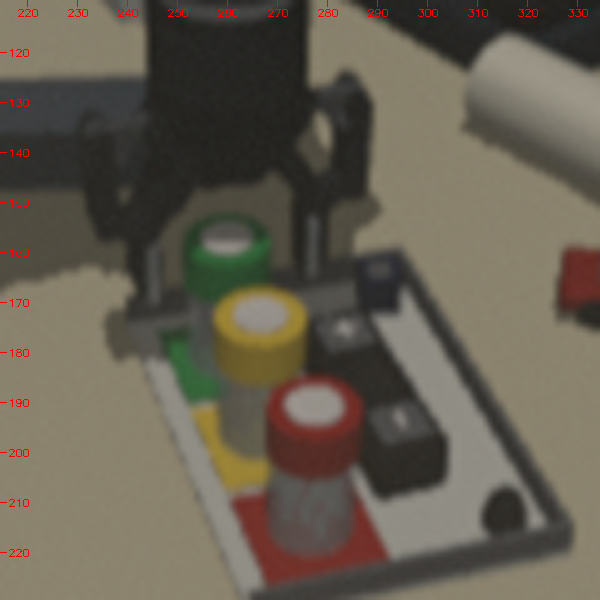

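The fingers (u 246 and 278) straddle the green lid (u 252-269), with the rear tip clear of the pod. Close.

Request:
jog_arm --pt "0 0 0 0 0 0" --pt "0 0 0 0 0 0" --pt "0 0 0 0 0 0" --pt "0 0 0 0 0 0" --pt "0 0 0 0 0 0" --pt "0 0 0 0 0 0" --claw 0 --force 50

```text
time_s: 3.32
position: [0.5383, 0.0786, 0.0466]
orientation: [0.707, 0.018, -0.017, -0.707]
force: [-2.6, -1.9, 6.7]
gripper_width: 0.0428
```

Request:
jog_arm --pt "0 0 0 0 0 0" --pt "0 -5 0 0 0 0" --pt "0 -10 0 0 0 0" --pt "0 -15 0 0 0 0" --pt "0 -15 0 0 0 0" --pt "0 -15 0 0 0 0" --pt "0 -15 0 0 0 0" --pt "0 -15 0 0 0 0" --pt "0 -10 0 0 0 0" --pt "0 -5 0 0 0 0" --pt "0 0 0 0 0 0" --pt "0 0 0 0 0 0"

```text
time_s: 4.32
position: [0.5377, 0.0786, 0.1503]
orientation: [-0.707, -0.017, 0.018, 0.707]
force: [-1.0, -0.3, -2.8]
gripper_width: 0.0431
```

```bash
python3 plan.py .5667,.2972,.15,.6,12 .5667,.2972,.043,.6,9;python3 - <<'E'
from h import *
im=optics.grab_frame("side")[:,:,::-1].copy(); crop(im,200,70,150,150,4,"s2")
E
```

```text
t 4.32 pos [0.5377 0.0786 0.1503] yaw 0.0494 tilt -0.0002 0.0 F [-1.  -0.3 -2.8] w 0.0431
n 12 row [ 7.82  0.03 16.89] turn -0.0459 totals [ 93.9   0.3 202.6]
n 9 row [ 0.   11.89 -0.  ] turn 0.0 totals [  0. 107.  -0.]
```

View pics/s2.png

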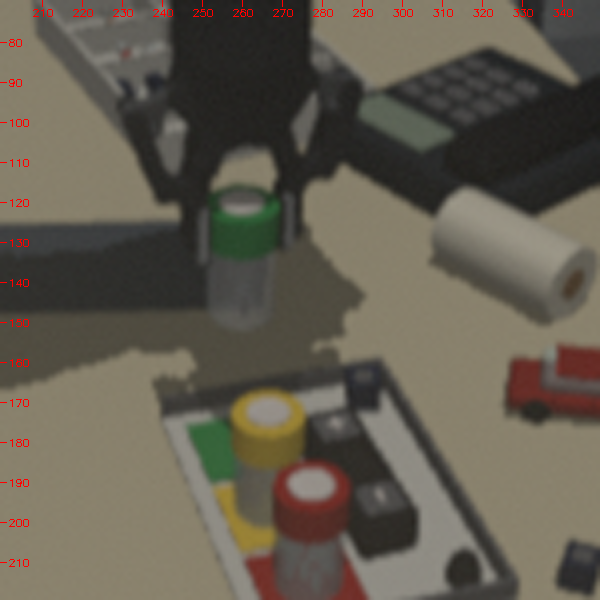

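The green jar hangs upright (lid at 242,125, bottom at v≈150). Now to the mat.

Request:
jog_arm --pt "7.8 0 16.9 0 -0.046 0" --pt "7.8 0 16.9 0 -0.046 0" --pt "7.8 0 16.9 0 -0.046 0" --pt "7.8 0 16.9 0 -0.046 0" --pt "7.8 0 16.9 0 -0.046 0" --pt "7.8 0 16.9 0 -0.046 0" --pt "7.8 0 16.9 0 -0.046 0" --pt "7.8 0 16.9 0 -0.046 0" --pt "7.8 0 16.9 0 -0.046 0" --pt "7.8 0 16.9 0 -0.046 0" --pt "7.8 0 16.9 0 -0.046 0" --pt "7.8 0 16.9 0 -0.046 0" --pt "0 0 0 0 0 0" --pt "0 0 0 0 0 0" --pt "0 0 0 0 0 0"

```text
time_s: 5.62
position: [0.5661, 0.2968, 0.1498]
orientation: [0.676, 0.209, -0.21, -0.675]
force: [-0.3, -1.3, -2.7]
gripper_width: 0.0428
```

```bash
python3 plan.py .5667,.2972,.044,.6,8
```

```text
t 5.62 pos [0.5661 0.2968 0.1498] yaw 0.6008 tilt -0.0013 -0.0001 F [-0.3 -1.3 -2.7] w 0.0428
n 8 row [ 0.11 13.23 -0.  ] turn 0.0001 totals [  0.9 105.8  -0. ]
```

Request:
jog_arm --pt "0 10 0 0 0 0" --pt "0 15 0 0 0 0" --pt "0 15 0 0 0 0" --pt "0 15 0 0 0 0" --pt "0 15 0 0 0 0" --pt "0 15 0 0 0 0" --pt "0 12 0 0 0 0" --pt "0 6 0 0 0 0" --pt "0 3 0 0 0 0" --pt "0 0 0 0 0 0" --pt "0 0 0 0 0 0"

```text
time_s: 6.53
position: [0.5666, 0.297, 0.0449]
orientation: [-0.675, -0.209, 0.209, 0.675]
force: [-0.9, -0.1, -2.7]
gripper_width: 0.0428
```

Request:
jog_arm --pt "0 1 0 0 0 0" --pt "0 0 0 0 0 0"

```text
time_s: 6.7
position: [0.5666, 0.2973, 0.0438]
orientation: [-0.675, -0.21, 0.209, 0.675]
force: [-0.5, 1.0, -3.2]
gripper_width: 0.0427
```

Request:
jog_arm --pt "0 1 0 0 0 0" --pt "0 0 0 0 0 0"

```text
time_s: 6.87
position: [0.5666, 0.2973, 0.0436]
orientation: [0.675, 0.21, -0.209, -0.675]
force: [-4.3, -3.0, 9.9]
gripper_width: 0.0428
```

Request:
jog_arm --pt "0 0 0 0 0 0" --pt "0 0 0 0 0 0" --pt "0 0 0 0 0 0" --pt "0 0 0 0 0 0" --pt "0 0 0 0 0 0" --pt "0 -5 0 0 0 0" --pt "0 -10 0 0 0 0" --pt "0 -20 0 0 0 0" --pt "0 -25 0 0 0 0" --pt "0 -25 0 0 0 0" --pt "0 -20 0 0 0 0" --pt "0 0 0 0 0 0" --pt "0 0 0 0 0 0" --claw 0.85

```text
time_s: 7.95
position: [0.5671, 0.2977, 0.1495]
orientation: [-0.675, -0.211, 0.208, 0.676]
force: [0.6, -0.0, -0.3]
gripper_width: 0.0725
```

```bash
python3 plan.py .5385,.0153,.145,.05,14 .5385,.0153,.045,.05,8;python3 - <<'E'
from h import *
im=optics.grab_frame("side")[:,:,::-1].copy(); crop(im,180,70,150,150,4,"s3")
E
```

```text
t 7.95 pos [0.5671 0.2977 0.1495] yaw 0.6014 tilt 0.003 -0.0003 F [ 0.6 -0.  -0.3] w 0.0725
n 14 row [ -8.87   0.29 -18.52] turn 0.0394 totals [-124.1    4.1 -259.3]
n 8 row [-0.03 12.5  -0.02] turn -0.0 totals [ -0.3 100.   -0.1]
```

View pics/s3.png

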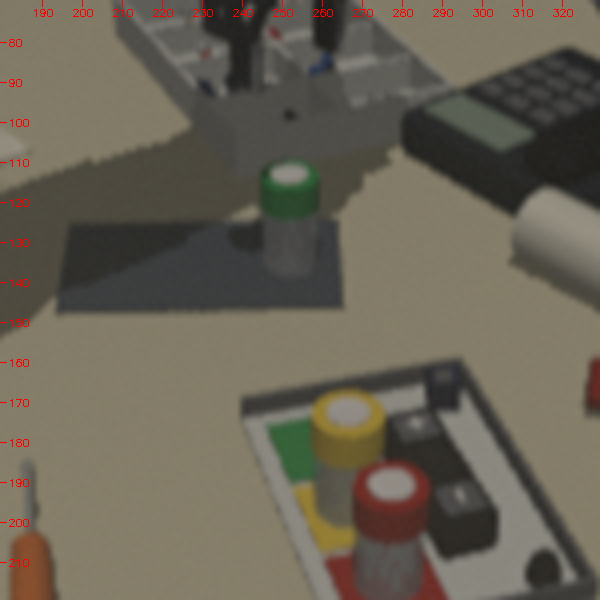

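Green stands upright on the mat (bottom at about 252,137). Next the yellow jar.

Request:
jog_arm --pt "-8.9 0 -18.5 0 0.0394 0" --pt "-8.9 0 -18.5 0 0.0394 0" --pt "-8.9 0 -18.5 0 0.0394 0" --pt "-8.9 0 -18.5 0 0.0394 0" --pt "-8.9 0 -18.5 0 0.0394 0" --pt "-8.9 0 -18.5 0 0.0394 0" --pt "-8.9 0 -18.5 0 0.0394 0" --pt "-8.9 0 -18.5 0 0.0394 0" --pt "-8.9 0 -18.5 0 0.0394 0" --pt "-8.9 0 -18.5 0 0.0394 0" --pt "-8.9 0 -18.5 0 0.0394 0" --pt "-8.9 0 -18.5 0 0.0394 0" --pt "-8.9 0 -18.5 0 0.0394 0" --pt "-8.9 0 -18.5 0 0.0394 0" --pt "0 0 0 0 0 0" --pt "0 0 0 0 0 0" --pt "0 0 0 0 0 0"

```text
time_s: 9.42
position: [0.537, 0.0153, 0.1471]
orientation: [-0.707, -0.018, 0.018, 0.707]
force: [-0.7, -0.8, 0.3]
gripper_width: 0.0727
```

```bash
python3 plan.py .5385,.0153,.045,.05,8
```

```text
t 9.42 pos [0.537  0.0153 0.1471] yaw 0.0504 tilt -0.0007 0.0002 F [-0.7 -0.8  0.3] w 0.0727
n 8 row [ 2.000e-01  1.277e+01 -1.000e-02] turn 0.0 totals [ 1.600e+00  1.021e+02 -1.000e-01]
```

Request:
jog_arm --pt "1.5 12 0 0 0 0" --pt "0 15 0 0 0 0" --pt "0 15 0 0 0 0" --pt "0 15 0 0 0 0" --pt "0 15 0 0 0 0" --pt "0 15 0 0 0 0" --pt "0 10 0 0 0 0" --pt "0 5 0 0 0 0" --pt "0 0 0 0 0 0" --pt "0 0 0 0 0 0"

```text
time_s: 10.25
position: [0.5389, 0.0154, 0.0459]
orientation: [-0.707, -0.018, 0.018, 0.707]
force: [0.3, 1.1, -0.0]
gripper_width: 0.0727
```

Request:
jog_arm --pt "0 0 0 0 0 0" --pt "0 0 0 0 0 0" --pt "0 0 0 0 0 0" --pt "0 0 0 0 0 0" --pt "0 0 0 0 0 0" --pt "0 0 0 0 0 0" --claw 0

```text
time_s: 10.75
position: [0.5392, 0.0151, 0.0465]
orientation: [-0.707, -0.018, 0.017, 0.707]
force: [-1.4, -0.3, 6.2]
gripper_width: 0.0431
```

Request:
jog_arm --pt "0 0 0 0 0 0" --pt "0 -5 0 0 0 0" --pt "0 -10 0 0 0 0" --pt "0 -15 0 0 0 0" --pt "0 -15 0 0 0 0" --pt "0 -15 0 0 0 0" --pt "0 -15 0 0 0 0" --pt "0 -15 0 0 0 0" --pt "0 -10 0 0 0 0" --pt "0 -5 0 0 0 0" --pt "0 0 0 0 0 0" --pt "0 0 0 0 0 0"

```text
time_s: 11.75
position: [0.5386, 0.015, 0.1504]
orientation: [0.707, 0.018, -0.018, -0.707]
force: [-0.6, -0.4, -3.4]
gripper_width: 0.043
```

```bash
python3 plan.py .5001,.3109,.148,.6,15
```

```text
t 11.75 pos [0.5386 0.015  0.1504] yaw 0.0498 tilt -0.0002 -0.0 F [-0.6 -0.4 -3.4] w 0.043
n 15 row [ 3.55  0.16 19.83] turn -0.0367 totals [ 53.3   2.4 297.4]
```

Request:
jog_arm --pt "3.5 0 19.8 0 -0.0367 0" --pt "3.5 0 19.8 0 -0.0367 0" --pt "3.5 0 19.8 0 -0.0367 0" --pt "3.5 0 19.8 0 -0.0367 0" --pt "3.5 0 19.8 0 -0.0367 0" --pt "3.5 0 19.8 0 -0.0367 0" --pt "3.5 0 19.8 0 -0.0367 0" --pt "3.5 0 19.8 0 -0.0367 0" --pt "3.5 0 19.8 0 -0.0367 0" --pt "3.5 0 19.8 0 -0.0367 0" --pt "3.5 0 19.8 0 -0.0367 0" --pt "3.5 0 19.8 0 -0.0367 0" --pt "3.5 0 19.8 0 -0.0367 0" --pt "3.5 0 19.8 0 -0.0367 0" --pt "3.5 0 19.8 0 -0.0367 0" --pt "0 0 0 0 0 0" --pt "0 0 0 0 0 0" --pt "0 0 0 0 0 0"

```text
time_s: 13.25
position: [0.4993, 0.3098, 0.1498]
orientation: [0.676, 0.208, -0.209, -0.675]
force: [0.2, -1.0, -2.8]
gripper_width: 0.0429
```

```bash
python3 plan.py .5001,.3109,.0445,.6,8
```

```text
t 13.25 pos [0.4993 0.3098 0.1498] yaw 0.5999 tilt -0.0014 -0.0002 F [ 0.2 -1.  -2.8] w 0.0429
n 8 row [ 0.18 13.17  0.06] turn -0.0 totals [  1.5 105.3   0.5]
```

Request:
jog_arm --pt "1 10 0 0 0 0" --pt "0 15 0 0 0 0" --pt "0 15 0 0 0 0" --pt "0 15 0 0 0 0" --pt "0 15 0 0 0 0" --pt "0 15 0 0 0 0" --pt "0 12 0 0 0 0" --pt "0 6 0 0 0 0" --pt "0 3 0 0 0 0" --pt "0 0 0 0 0 0" --pt "0 0 0 0 0 0"

```text
time_s: 14.17
position: [0.5007, 0.3106, 0.0448]
orientation: [-0.676, -0.209, 0.209, 0.676]
force: [0.4, 0.2, -2.4]
gripper_width: 0.0428
```

Request:
jog_arm --pt "0 1 0 0 0 0" --pt "0 0 0 0 0 0"

```text
time_s: 14.33
position: [0.5006, 0.3109, 0.0438]
orientation: [-0.675, -0.209, 0.209, 0.676]
force: [-0.0, -0.2, -2.7]
gripper_width: 0.043
```

Request:
jog_arm --pt "0 0.5 0 0 0 0" --pt "0 0 0 0 0 0"

```text
time_s: 14.5
position: [0.5006, 0.3109, 0.0436]
orientation: [-0.675, -0.209, 0.209, 0.676]
force: [-0.8, -1.2, 3.7]
gripper_width: 0.0425
```

Request:
jog_arm --pt "0 0 0 0 0 0" --pt "0 0 0 0 0 0" --pt "0 0 0 0 0 0" --pt "0 0 0 0 0 0" --pt "0 0 0 0 0 0" --pt "0 -5 0 0 0 0" --pt "0 -10 0 0 0 0" --pt "0 -20 0 0 0 0" --pt "0 -25 0 0 0 0" --pt "0 -25 0 0 0 0" --pt "0 -20 0 0 0 0" --pt "0 0 0 0 0 0" --pt "0 0 0 0 0 0" --claw 0.85

```text
time_s: 15.58
position: [0.5011, 0.3113, 0.1499]
orientation: [-0.675, -0.21, 0.208, 0.676]
force: [-0.8, 0.3, -0.3]
gripper_width: 0.0726
```

```bash
python3 plan.py .5455,-.0528,.145,.05,18
```

```text
t 15.58 pos [0.5011 0.3113 0.1499] yaw 0.6003 tilt 0.0029 -0.0002 F [-0.8  0.3 -0.3] w 0.0726
n 18 row [ -4.49   0.25 -20.15] turn 0.0306 totals [ -80.7    4.5 -362.6]
```

Request:
jog_arm --pt "-4.5 0 -20.1 0 0.0306 0" --pt "-4.5 0 -20.1 0 0.0306 0" --pt "-4.5 0 -20.1 0 0.0306 0" --pt "-4.5 0 -20.1 0 0.0306 0" --pt "-4.5 0 -20.1 0 0.0306 0" --pt "-4.5 0 -20.1 0 0.0306 0" --pt "-4.5 0 -20.1 0 0.0306 0" --pt "-4.5 0 -20.1 0 0.0306 0" --pt "-4.5 0 -20.1 0 0.0306 0" --pt "-4.5 0 -20.1 0 0.0306 0" --pt "-4.5 0 -20.1 0 0.0306 0" --pt "-4.5 0 -20.1 0 0.0306 0" --pt "-4.5 0 -20.1 0 0.0306 0" --pt "-4.5 0 -20.1 0 0.0306 0" --pt "-4.5 0 -20.1 0 0.0306 0" --pt "-4.5 0 -20.1 0 0.0306 0" --pt "-4.5 0 -20.1 0 0.0306 0" --pt "-4.5 0 -20.1 0 0.0306 0" --pt "0 0 0 0 0 0" --pt "0 0 0 0 0 0"

```text
time_s: 17.25
position: [0.5436, -0.0532, 0.1476]
orientation: [-0.707, -0.017, 0.017, 0.707]
force: [-0.5, 0.4, -0.1]
gripper_width: 0.0728
```

Request:
jog_arm --pt "0 0 0 0 0 0"

```text
time_s: 17.33
position: [0.5439, -0.0522, 0.1477]
orientation: [-0.707, -0.017, 0.018, 0.707]
force: [-0.4, -0.1, 0.6]
gripper_width: 0.0725
```

```bash
python3 plan.py .5455,-.0528,.045,.05,8;python3 - <<'E'
from h import *
im=optics.grab_frame("top")[:,:,::-1].copy(); crop(im,100,120,210,140,3.8,"t4")
im=optics.grab_frame("side")[:,:,::-1].copy(); crop(im,180,90,150,150,4,"s4")
E
```

```text
t 17.33 pos [ 0.5439 -0.0522  0.1477] yaw 0.0499 tilt -0.0007 0.0003 F [-0.4 -0.1  0.6] w 0.0725
n 8 row [ 0.2  12.84 -0.09] turn -0.0 totals [  1.6 102.7  -0.7]
```

View pics/t4.png

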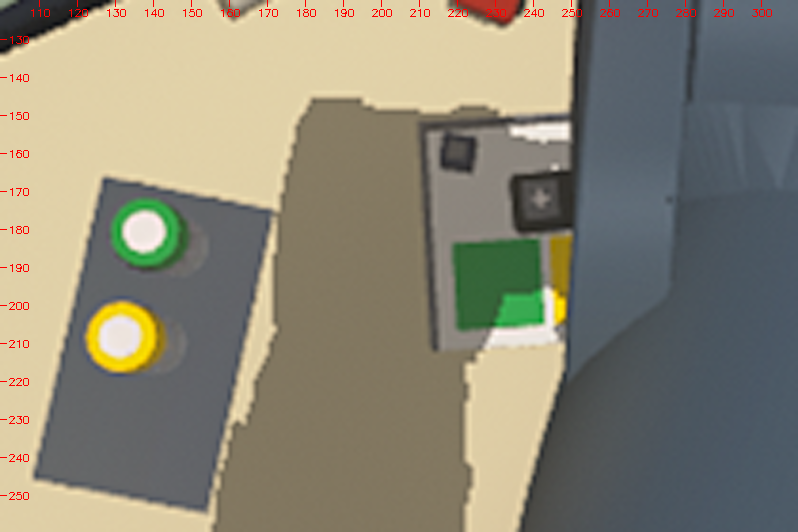

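View pics/s4.png

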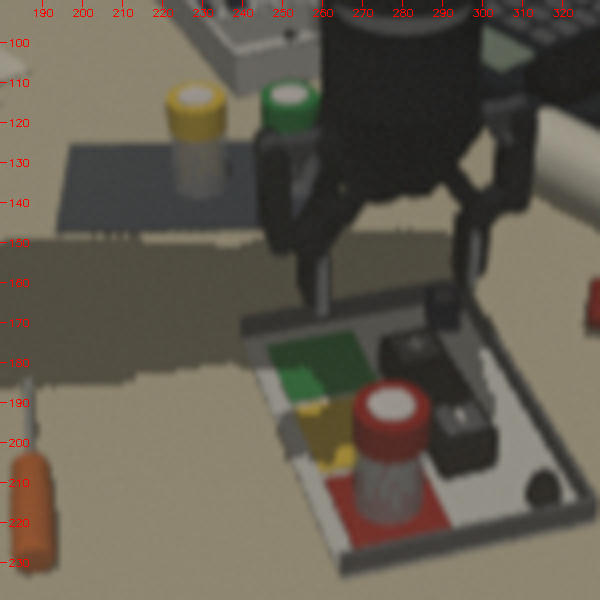

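Green (138,181) and yellow (132,208) stand upright on the mat; red is undisturbed. Grip red.

Request:
jog_arm --pt "1.6 12 -0.5 0 0 0" --pt "0 15 0 0 0 0" --pt "0 15 0 0 0 0" --pt "0 15 0 0 0 0" --pt "0 15 0 0 0 0" --pt "0 15 0 0 0 0" --pt "0 10 0 0 0 0" --pt "0 5.5 0 0 0 0" --pt "0 0 0 0 0 0" --pt "0 0 0 0 0 0"

```text
time_s: 18.27
position: [0.546, -0.0528, 0.0459]
orientation: [0.707, 0.018, -0.018, -0.707]
force: [-0.7, 0.0, 0.6]
gripper_width: 0.0725
```

Request:
jog_arm --pt "0 0 0 0 0 0" --pt "0 0 0 0 0 0" --pt "0 0 0 0 0 0" --pt "0 0 0 0 0 0" --pt "0 0 0 0 0 0" --pt "0 0 0 0 0 0" --claw 0

```text
time_s: 18.77
position: [0.5463, -0.0531, 0.0465]
orientation: [0.707, 0.018, -0.017, -0.707]
force: [-1.7, 0.6, 5.2]
gripper_width: 0.0429
```

Request:
jog_arm --pt "0 0 0 0 0 0" --pt "0 -5 0 0 0 0" --pt "0 -10 0 0 0 0" --pt "0 -15 0 0 0 0" --pt "0 -15 0 0 0 0" --pt "0 -15 0 0 0 0" --pt "0 -15 0 0 0 0" --pt "0 -15 0 0 0 0" --pt "0 -10 0 0 0 0" --pt "0 -5 0 0 0 0" --pt "0 0 0 0 0 0" --pt "0 0 0 0 0 0"

```text
time_s: 19.77
position: [0.5457, -0.053, 0.1504]
orientation: [-0.707, -0.017, 0.018, 0.707]
force: [0.9, -0.2, -2.8]
gripper_width: 0.043
```

```bash
python3 plan.py .4335,.3246,.150,.6,18
```

```text
t 19.77 pos [ 0.5457 -0.053   0.1504] yaw 0.0495 tilt -0.0002 0.0001 F [ 0.9 -0.2 -2.8] w 0.043
n 18 row [4.600e-01 2.000e-02 2.216e+01] turn -0.0306 totals [  8.2   0.4 398.8]
```

Request:
jog_arm --pt "0.5 0 22.2 0 -0.0306 0" --pt "0.5 0 22.2 0 -0.0306 0" --pt "0.5 0 22.2 0 -0.0306 0" --pt "0.5 0 22.2 0 -0.0306 0" --pt "0.5 0 22.2 0 -0.0306 0" --pt "0.5 0 22.2 0 -0.0306 0" --pt "0.5 0 22.2 0 -0.0306 0" --pt "0.5 0 22.2 0 -0.0306 0" --pt "0.5 0 22.2 0 -0.0306 0" --pt "0.5 0 22.2 0 -0.0306 0" --pt "0.5 0 22.2 0 -0.0306 0" --pt "0.5 0 22.2 0 -0.0306 0" --pt "0.5 0 22.2 0 -0.0306 0" --pt "0.5 0 22.2 0 -0.0306 0" --pt "0.5 0 22.2 0 -0.0306 0" --pt "0.5 0 22.2 0 -0.0306 0" --pt "0.5 0 22.2 0 -0.0306 0" --pt "0.5 0 22.2 0 -0.0306 0" --pt "0 0 0 0 0 0" --pt "0 0 0 0 0 0"

```text
time_s: 21.43
position: [0.4331, 0.3259, 0.1497]
orientation: [0.676, 0.209, -0.21, -0.675]
force: [0.8, -0.5, -2.3]
gripper_width: 0.0428
```

Request:
jog_arm --pt "0 0 0 0 0 0"

```text
time_s: 21.52
position: [0.4338, 0.3251, 0.1499]
orientation: [0.676, 0.209, -0.209, -0.675]
force: [0.4, -0.2, -2.2]
gripper_width: 0.0429
```

```bash
python3 plan.py .4335,.3246,.0445,.6,8
```

```text
t 21.52 pos [0.4338 0.3251 0.1499] yaw 0.6001 tilt -0.0012 -0.0003 F [ 0.4 -0.2 -2.2] w 0.0429
n 8 row [-0.05 13.18 -0.02] turn 0.0 totals [ -0.4 105.4  -0.2]
```

Request:
jog_arm --pt "0 10 0 0 0 0" --pt "0 15 0 0 0 0" --pt "0 15 0 0 0 0" --pt "0 15 0 0 0 0" --pt "0 15 0 0 0 0" --pt "0 15 0 0 0 0" --pt "0 12 0 0 0 0" --pt "0 6 0 0 0 0" --pt "0 3 0 0 0 0" --pt "0 0.7 0 0 0 0" --pt "0 0 0 0 0 0"

```text
time_s: 22.43
position: [0.4343, 0.3252, 0.044]
orientation: [-0.676, -0.209, 0.209, 0.676]
force: [0.1, 0.8, -1.4]
gripper_width: 0.0429
```

Request:
jog_arm --pt "0 0.8 0 0 0 0" --pt "0 0 0 0 0 0"

```text
time_s: 22.6
position: [0.4344, 0.3256, 0.0436]
orientation: [-0.675, -0.209, 0.209, 0.676]
force: [0.2, -0.1, 1.1]
gripper_width: 0.043
```

Request:
jog_arm --pt "0 0 0 0 0 0" --pt "0 0 0 0 0 0" --pt "0 0 0 0 0 0" --pt "0 0 0 0 0 0" --pt "0 0 0 0 0 0" --pt "0 -5 0 0 0 0" --pt "0 -10 0 0 0 0" --pt "0 -20 0 0 0 0" --pt "0 -25 0 0 0 0" --pt "0 -25 0 0 0 0" --pt "0 -20 0 0 0 0" --pt "0 0 0 0 0 0" --pt "0 0 0 0 0 0" --claw 0.85

```text
time_s: 23.68
position: [0.4347, 0.326, 0.1498]
orientation: [-0.675, -0.21, 0.208, 0.676]
force: [-0.2, -0.2, -0.6]
gripper_width: 0.0722
```

```bash
python3 plan.py .5923,.0116,.145,.087,17;python3 - <<'E'
from h import *
im=optics.grab_frame("top")[:,:,::-1].copy(); crop(im,205,142,100,75,8,"t5")
im=optics.grab_frame("side")[:,:,::-1].copy(); crop(im,180,90,150,150,4,"s5")
E
```

```text
t 23.68 pos [0.4347 0.326  0.1498] yaw 0.6003 tilt 0.0029 0.0001 F [-0.2 -0.2 -0.6] w 0.0722
n 17 row [  2.21   0.27 -20.8 ] turn 0.0302 totals [  37.5    4.7 -353.6]
```

View pics/t5.png

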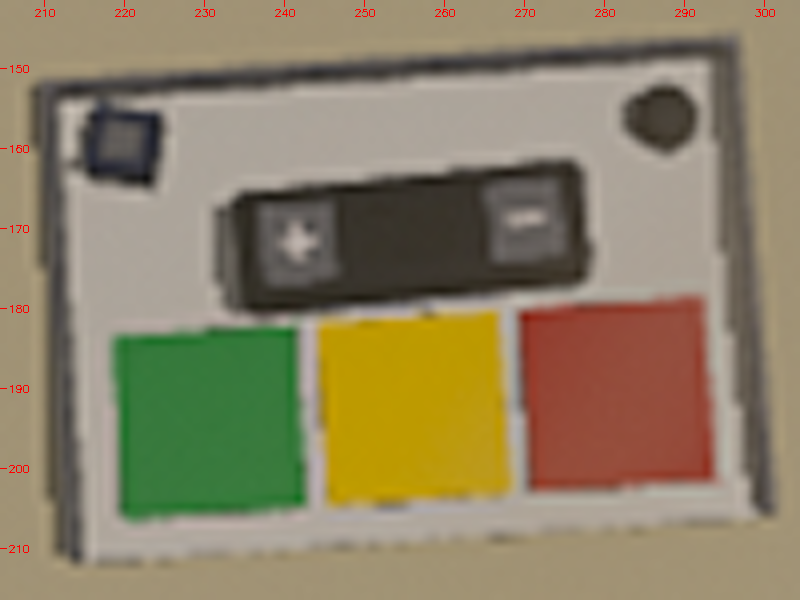

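View pics/s5.png

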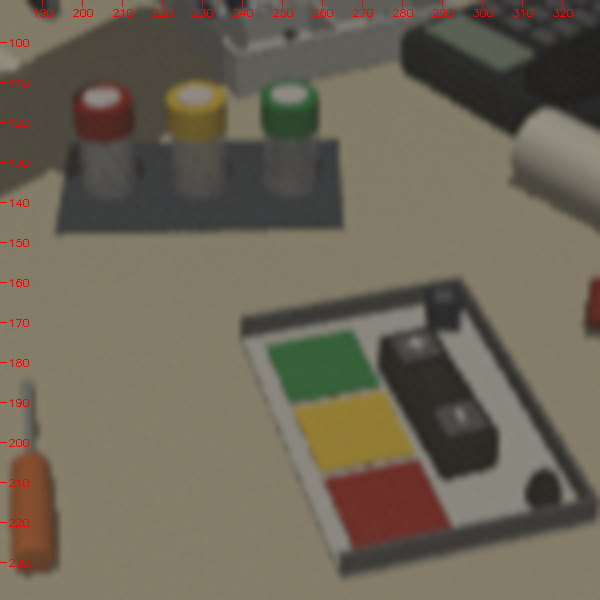

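All three jars stand on the mat, and pads and pod are in full view. I'll refine pad and pod poses by colour segmentation.

```bash
cat > m2.py <<'E'
from h import *
from m import rd,quad
# pads by segmentation on stored crop
im=cv2.imread("pics/t5.png"); hsv=cv2.cvtColor(im,cv2.COLOR_BGR2HSV)
for n,x0,x1 in (("g",105,310),("y",313,518),("r",519,722)):
    m=((hsv[...,1]>110)&(hsv[...,2]>60)).astype(np.uint8); m[:290]=0; m[:,:x0]=0; m[:,x1:]=0
    cs=max(cv2.findContours(m,cv2.RETR_EXTERNAL,cv2.CHAIN_APPROX_NONE)[0],key=cv2.contourArea)
    w=px2w("top",rd(cs[:,0].astype(float),205,142,8),.006)[:,:2]
    (c,s,a)=cv2.minAreaRect((w*1e3).astype(np.float32)); M=cv2.moments((w*1e4).astype(np.float32))
    print(n,np.round(c,1),np.round(s,1),round(a,2),"mom",round(M['m10']/M['m00']/10,1),round(M['m01']/M['m00']/10,1))
b=px2w("top",rd([(298,243),(527,218)],205,142,8),.0365); d=b[0]-b[1]
print("buttons",b.round(4),"mid",b.mean(0).round(4),"yaw",np.arctan2(-d[0],d[1]).round(3))
def box(c,yaw,lx,ly,z): 
    r=np.array([[np.cos(yaw),-np.sin(yaw)],[np.sin(yaw),np.cos(yaw)]])
    return np.array([[*(np.array(c)+r@np.array([sx*lx/2,sy*ly/2])),z] for sx,sy in((1,1),(1,-1),(-1,-1),(-1,1))])
for n,f,x0,y0,s in (("top","t5",205,142,8),("side","s5",180,90,4)):
    im=cv2.imread(f"pics/{f}.png")
    for z,col in ((.034,(0,255,255)),(.004,(255,0,255))):
        p=(w2px(n,box((.5925,.0116),.087,.038,.112,z))+.5-[x0,y0])*s
        cv2.polylines(im,[p.astype(int)],True,col,1)
    if n=="side": im=cv2.resize(im[270:530,330:530],None,fx=2.2,fy=2.2)
    cv2.imwrite(f"pics/{f}o.png",im)
E
python3 m2.py | grep -v -e xlen
```

```text
green [[0.53749242 0.07792184 0.081     ]]
yel [[0.53822873 0.0147474  0.081     ]]
red [[ 0.54551699 -0.05306615  0.081     ]]
side green [[0.53726608 0.07982062 0.081     ]]
side yel [[0.538344   0.01586329 0.081     ]]
side red [[ 0.54520341 -0.05261728  0.081     ]]
[0.43422306 0.00659981 1.00240342]
23.7833 [[ 0.825 -0.    -0.565]
 [ 0.565 -0.     0.825]
 [-0.    -1.    -0.   ]]
g [537.8  78.5] [58.1 57.9] 3.03 mom 537.7 78.4
y [541.4  12.7] [61.1 60.4] 3.57 mom 541.2 12.6
r [544.8 -53. ] [59.6 59.8] 3.09 mom 544.9 -53.0
buttons [[ 0.5904  0.0479  0.0365]
 [ 0.5975 -0.0241  0.0365]] mid [0.5939 0.0119 0.0365] yaw 0.098
```

View pics/t5o.png

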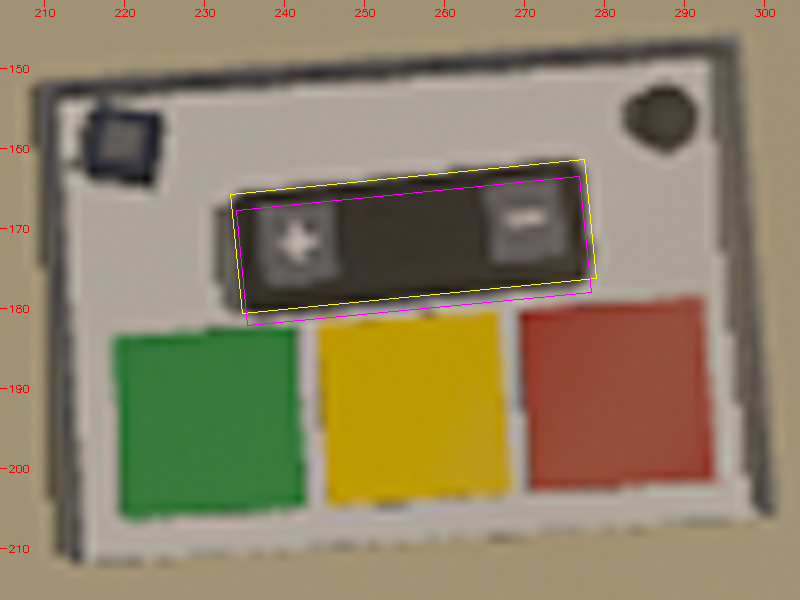

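View pics/s5o.png

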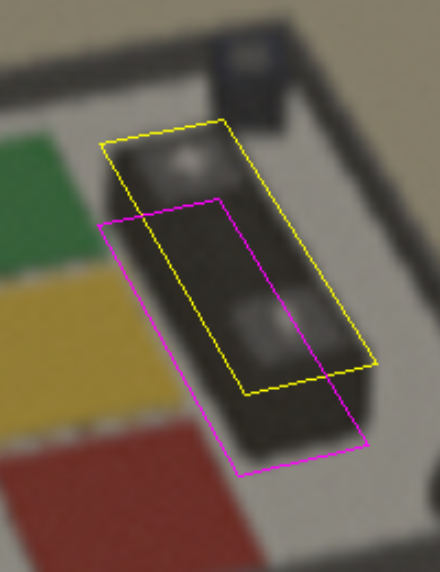

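Pads: g (.5378,.0785), y (.5413,.0127), r (.5449,-.0531), with spacing 66 mm as stated. Pod is at about (.593,.012), yaw .09.

```bash
python3 plan.py .5932,.012,.12,.09,17
```

```text
t 23.78 pos [0.4338 0.3253 0.1479] yaw 0.6003 tilt -0.0004 -0.0 F [-0.2  0.8 -1.5] w 0.0725
n 17 row [  2.3    1.64 -20.78] turn 0.03 totals [  39.2   27.9 -353.2]
```

Request:
jog_arm --pt "2.3 1.6 -20.8 0 0.03 0" --pt "2.3 1.6 -20.8 0 0.03 0" --pt "2.3 1.6 -20.8 0 0.03 0" --pt "2.3 1.6 -20.8 0 0.03 0" --pt "2.3 1.6 -20.8 0 0.03 0" --pt "2.3 1.6 -20.8 0 0.03 0" --pt "2.3 1.6 -20.8 0 0.03 0" --pt "2.3 1.6 -20.8 0 0.03 0" --pt "2.3 1.6 -20.8 0 0.03 0" --pt "2.3 1.6 -20.8 0 0.03 0" --pt "2.3 1.6 -20.8 0 0.03 0" --pt "2.3 1.6 -20.8 0 0.03 0" --pt "2.3 1.6 -20.8 0 0.03 0" --pt "2.3 1.6 -20.8 0 0.03 0" --pt "2.3 1.6 -20.8 0 0.03 0" --pt "2.3 1.6 -20.8 0 0.03 0" --pt "2.3 1.6 -20.8 0 0.03 0" --pt "0 0 0 0 0 0" --pt "0 0 0 0 0 0" --pt "0 0 0 0 0 0" --claw 0.7

```text
time_s: 25.45
position: [0.593, 0.0121, 0.1203]
orientation: [-0.706, -0.032, 0.032, 0.706]
force: [0.1, -0.5, 0.4]
gripper_width: 0.0601
```

```bash
python3 plan.py .5932,.012,.05,.09,5
```

```text
t 25.45 pos [0.593  0.0121 0.1203] yaw 0.0906 tilt -0.0013 0.0003 F [ 0.1 -0.5  0.4] w 0.0601
n 5 row [ 0.05 14.05 -0.03] turn 0.0001 totals [ 0.3 70.3 -0.1]
```

Lower to just above the pod, then look.

Request:
jog_arm --pt "0 15 0 0 0 0" --pt "0 18 0 0 0 0" --pt "0 18 0 0 0 0" --pt "0 13 0 0 0 0" --pt "0 8 0 0 0 0" --pt "0 0 0 0 0 0" --pt "0 0 0 0 0 0"

```text
time_s: 26.03
position: [0.5934, 0.0123, 0.0491]
orientation: [-0.706, -0.032, 0.032, 0.706]
force: [-0.3, 0.3, 0.2]
gripper_width: 0.0598
```

```bash
python3 plan.py .5932,.012,.01,.09,5; python3 - <<'E'
from h import *
im=optics.grab_frame("side")[:,:,::-1].copy(); crop(im,230,100,120,120,5,"s6")
E
```

```text
t 26.03 pos [0.5934 0.0123 0.0491] yaw 0.0911 tilt -0.0004 0.0001 F [-0.3  0.3  0.2] w 0.0598
n 5 row [-0.04  7.81 -0.06] turn 0.0002 totals [-0.2 39.1 -0.3]
```

View pics/s6.png

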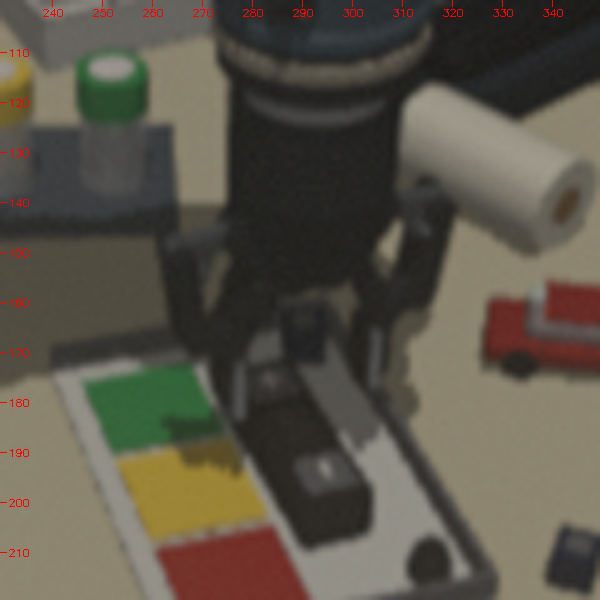

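The fingers straddle the pod (tips near 277,183 and 304,178). Descend and watch the force.

Request:
jog_arm --pt "0 8 0 0 0 0" --pt "0 10 0 0 0 0" --pt "0 10 0 0 0 0" --pt "0 6 0 0 0 0" --pt "0 4 0 0 0 0" --pt "0 0 0 0 0 0" --pt "0 0 0 0 0 0"

```text
time_s: 26.67
position: [0.5934, 0.0118, 0.0107]
orientation: [-0.706, -0.032, 0.032, 0.706]
force: [-0.1, -0.8, 0.2]
gripper_width: 0.0597
```

Request:
jog_arm --pt "0 0 0 0 0 0" --pt "0 0 0 0 0 0" --pt "0 0 0 0 0 0" --pt "0 0 0 0 0 0" --pt "0 0 0 0 0 0" --pt "0 0 0 0 0 0" --claw 0

```text
time_s: 27.17
position: [0.594, 0.0118, 0.0115]
orientation: [0.706, 0.032, -0.032, -0.706]
force: [-0.8, 0.4, 6.4]
gripper_width: 0.0371
```

Request:
jog_arm --pt "0 0 0 0 0 0" --pt "0 -5 0 0 0 0" --pt "0 -10 0 0 0 0" --pt "0 -15 0 0 0 0" --pt "0 -15 0 0 0 0" --pt "0 -15 0 0 0 0" --pt "0 -15 0 0 0 0" --pt "0 -15 0 0 0 0" --pt "0 -10 0 0 0 0" --pt "0 -5 0 0 0 0" --pt "0 0 0 0 0 0" --pt "0 0 0 0 0 0"

```text
time_s: 28.17
position: [0.5934, 0.0118, 0.1156]
orientation: [0.706, 0.032, -0.032, -0.706]
force: [0.1, -0.5, -2.5]
gripper_width: 0.0369
```

```bash
python3 plan.py .5006,-.3124,.115,-.083,18; python3 - <<'E'
from h import *
im=optics.grab_frame("side")[:,:,::-1].copy(); crop(im,200,50,150,150,4,"s7")
E
```

```text
t 28.17 pos [0.5934 0.0118 0.1156] yaw 0.0903 tilt -0.0003 0.0 F [ 0.1 -0.5 -2.5] w 0.0369
n 18 row [ -5.31   0.04 -17.99] turn 0.0096 totals [ -95.7    0.7 -323.8]
```

View pics/s7.png

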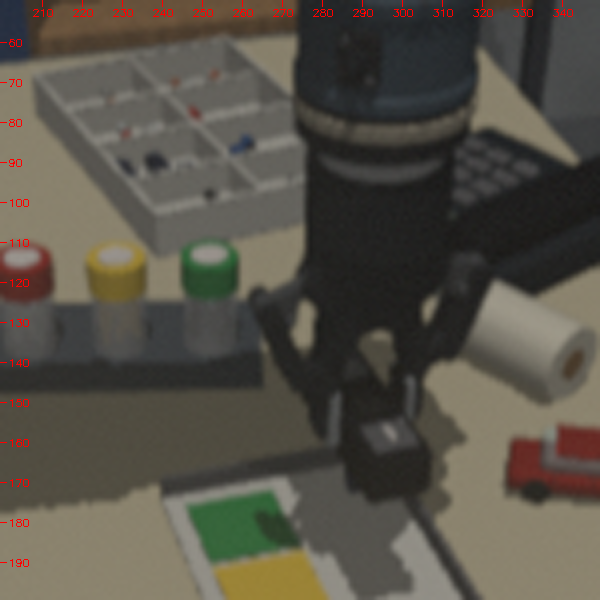

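The pod hangs level. Move to above the cradle.

Request:
jog_arm --pt "-5.3 0 -18 0 0.0096 0" --pt "-5.3 0 -18 0 0.0096 0" --pt "-5.3 0 -18 0 0.0096 0" --pt "-5.3 0 -18 0 0.0096 0" --pt "-5.3 0 -18 0 0.0096 0" --pt "-5.3 0 -18 0 0.0096 0" --pt "-5.3 0 -18 0 0.0096 0" --pt "-5.3 0 -18 0 0.0096 0" --pt "-5.3 0 -18 0 0.0096 0" --pt "-5.3 0 -18 0 0.0096 0" --pt "-5.3 0 -18 0 0.0096 0" --pt "-5.3 0 -18 0 0.0096 0" --pt "-5.3 0 -18 0 0.0096 0" --pt "-5.3 0 -18 0 0.0096 0" --pt "-5.3 0 -18 0 0.0096 0" --pt "-5.3 0 -18 0 0.0096 0" --pt "-5.3 0 -18 0 0.0096 0" --pt "-5.3 0 -18 0 0.0096 0" --pt "0 0 0 0 0 0" --pt "0 0 0 0 0 0"

```text
time_s: 29.88
position: [0.5004, -0.3129, 0.115]
orientation: [-0.706, 0.03, -0.029, 0.707]
force: [0.9, 0.9, -1.2]
gripper_width: 0.0374
```

Request:
jog_arm --pt "0 0 0 0 0 0" --pt "0 0 0 0 0 0"

```text
time_s: 30.05
position: [0.5011, -0.3118, 0.1155]
orientation: [-0.706, 0.029, -0.029, 0.707]
force: [-0.5, 0.3, -1.0]
gripper_width: 0.0371
```

```bash
python3 plan.py .5006,-.3124,.05,-.083,5; python3 - <<'E'
from h import *
im=optics.grab_frame("side")[:,:,::-1].copy(); crop(im,240,210,120,160,3.7,"s8")
E
```

```text
t 30.05 pos [ 0.5011 -0.3118  0.1155] yaw -0.0817 tilt -0.0006 0.0005 F [-0.5  0.3 -1. ] w 0.0371
n 5 row [-0.09 13.1  -0.14] turn 0.0003 totals [-0.5 65.5 -0.7]
```

View pics/s8.png

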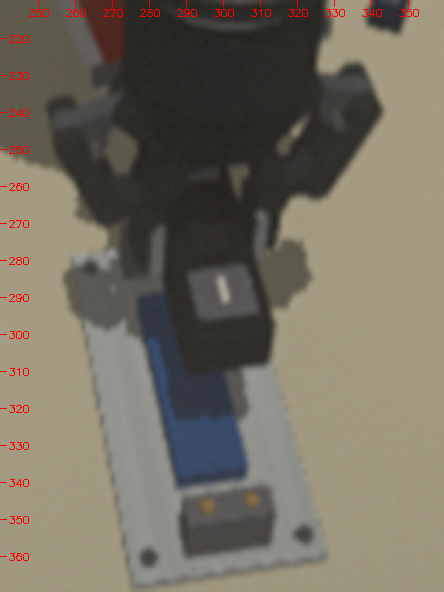

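Request:
jog_arm --pt "-0.5 12 -0.7 0 0 0" --pt "0 18 0 0 0 0" --pt "0 17 0 0 0 0" --pt "0 12 0 0 0 0" --pt "0 6 0 0 0 0" --pt "0 0 0 0 0 0" --pt "0 0 0 0 0 0" --pt "0 0 0 0 0 0"

```text
time_s: 30.77
position: [0.5011, -0.3134, 0.0518]
orientation: [0.707, -0.029, 0.029, -0.706]
force: [-0.3, 0.0, -1.1]
gripper_width: 0.0371
```

```bash
python3 plan.py .5006,-.3124,.031,-.083,5; python3 - <<'E'
from h import *
im=optics.grab_frame("side")[:,:,::-1].copy(); crop(im,240,210,120,160,3.7,"s9")
im=optics.grab_frame("top")[:,:,::-1].copy(); crop(im,340,180,90,50,8,"t9")
E
```

```text
t 30.77 pos [ 0.5011 -0.3134  0.0518] yaw -0.0822 tilt 0.0011 -0.0005 F [-0.3  0.  -1.1] w 0.0371
n 5 row [-0.12  4.16  0.19] turn 0.0002 totals [-0.6 20.8  0.9]
```

View pics/s9.png

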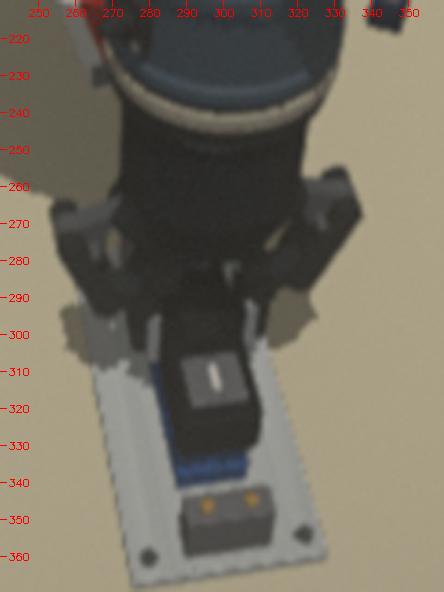

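View pics/t9.png

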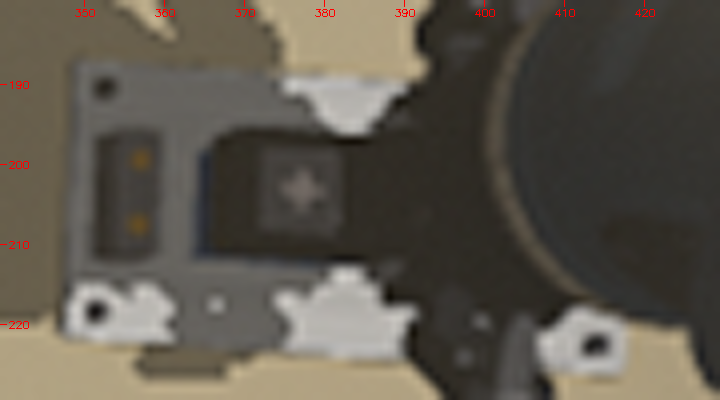

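```bash
python3 - <<'E' | tail -2
from h import *
from m import rd
p=px2w("top",rd([(301,190)],340,180,8),.0773)[0]; print("plus",p.round(4))
ya=-.083; print("centre", (p[:2]-.0362*np.array([-np.sin(ya),np.cos(ya)])).round(4))
E
```

```text
plus [ 0.5042 -0.2765  0.0773]
centre [ 0.5012 -0.3126]
```

This agrees with the TCP and the bed centre to about 1 mm. Lower onto the bed.

Request:
jog_arm --pt "-0.5 6 0.6 0 0 0" --pt "0 8 0 0 0 0" --pt "0 4 0 0 0 0" --pt "0 2.5 0 0 0 0" --pt "0 0 0 0 0 0" --pt "0 0 0 0 0 0" --pt "0 0 0 0 0 0"

```text
time_s: 31.45
position: [0.5, -0.3126, 0.0302]
orientation: [-0.706, 0.029, -0.029, 0.707]
force: [-0.7, -0.4, -2.1]
gripper_width: 0.0372
```

Request:
jog_arm --pt "0 1 0 0 0 0" --pt "0 0 0 0 0 0" --pt "0 0 0 0 0 0"

```text
time_s: 31.7
position: [0.5002, -0.3127, 0.0295]
orientation: [0.707, -0.029, 0.029, -0.706]
force: [-0.6, 0.5, 4.1]
gripper_width: 0.0366
```

Request:
jog_arm --pt "0 0 0 0 0 0" --pt "0 0 0 0 0 0" --pt "0 0 0 0 0 0" --pt "0 0 0 0 0 0" --pt "0 0 0 0 0 0" --pt "0 -5 0 0 0 0" --pt "0 -10 0 0 0 0" --pt "0 -20 0 0 0 0" --pt "0 -25 0 0 0 0" --pt "0 -25 0 0 0 0" --pt "0 -25 0 0 0 0" --pt "0 -10 0 0 0 0" --pt "0 0 0 0 0 0" --pt "0 0 0 0 0 0" --claw 0.7

```text
time_s: 32.87
position: [0.5003, -0.3127, 0.1497]
orientation: [0.707, -0.029, 0.029, -0.706]
force: [-0.8, 1.2, -1.0]
gripper_width: 0.0601
```

```bash
python3 plan.py .5923,.0116,.155,.3,17 .5667,.2972,.155,.6,16
```

```text
t 32.87 pos [ 0.5003 -0.3127  0.1497] yaw -0.0825 tilt 0.0008 -0.0004 F [-0.8  1.2 -1. ] w 0.0601
n 17 row [ 7.29 -0.31 18.57] turn -0.0225 totals [123.9  -5.3 315.8]
n 16 row [ 6.190e+00 -1.000e-02  1.689e+01] turn -0.0187 totals [ 9.900e+01 -2.000e-01  2.702e+02]
```

Request:
jog_arm --pt "7.3 -0.3 18.6 0 -0.0225 0" --pt "7.3 -0.3 18.6 0 -0.0225 0" --pt "7.3 -0.3 18.6 0 -0.0225 0" --pt "7.3 -0.3 18.6 0 -0.0225 0" --pt "7.3 -0.3 18.6 0 -0.0225 0" --pt "7.3 -0.3 18.6 0 -0.0225 0" --pt "7.3 -0.3 18.6 0 -0.0225 0" --pt "7.3 -0.3 18.6 0 -0.0225 0" --pt "7.3 -0.3 18.6 0 -0.0225 0" --pt "7.3 -0.3 18.6 0 -0.0225 0" --pt "7.3 -0.3 18.6 0 -0.0225 0" --pt "7.3 -0.3 18.6 0 -0.0225 0" --pt "7.3 -0.3 18.6 0 -0.0225 0" --pt "7.3 -0.3 18.6 0 -0.0225 0" --pt "7.3 -0.3 18.6 0 -0.0225 0" --pt "7.3 -0.3 18.6 0 -0.0225 0" --pt "7.3 -0.3 18.6 0 -0.0225 0" --claw 0.85

```text
time_s: 34.28
position: [0.5915, 0.0132, 0.1529]
orientation: [-0.699, -0.105, 0.107, 0.699]
force: [0.6, -0.0, 1.1]
gripper_width: 0.0723
```

```bash
python3 plan.py .5667,.2972,.155,.6,16; python3 - <<'E'
from h import *
im=optics.grab_frame("side")[:,:,::-1].copy(); crop(im,240,240,120,135,4.4,"s10")
im=optics.grab_frame("top")[:,:,::-1].copy(); crop(im,340,180,90,50,8,"t10")
E
```

```text
t 34.28 pos [0.5915 0.0132 0.1529] yaw 0.3011 tilt -0.0023 0.0006 F [ 0.6 -0.   1.1] w 0.0723
n 16 row [ 6.2  -0.13 16.78] turn -0.0187 totals [ 99.2  -2.  268.4]
```

View pics/s10.png

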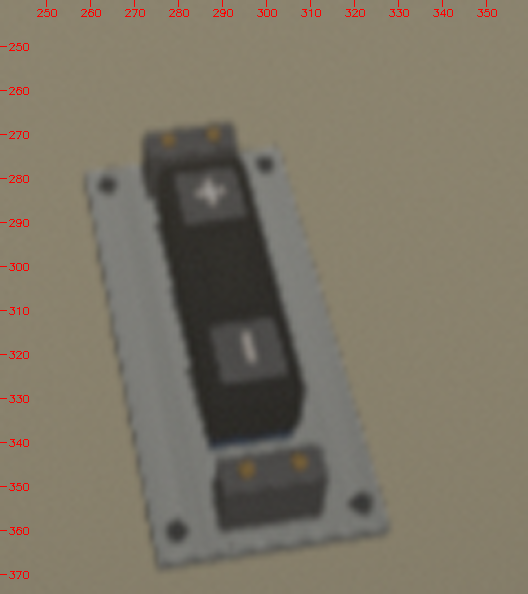

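View pics/t10.png

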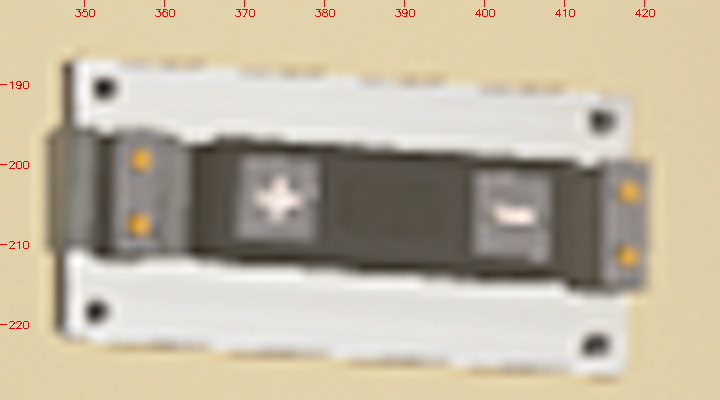

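```bash
python3 - <<'E' | tail -2
from h import *
from m import rd
C=(340,180,8)
b=px2w("top",rd([(278,200),(512,215)],*C),.0545); d=b[0]-b[1]
print("pod mid",b.mean(0).round(4),np.linalg.norm(d).round(4),"yaw",np.arctan2(-d[0],d[1]).round(3))
q=px2w("top",rd([(140,160),(139,224),(629,192),(628,256)],*C),.04); d=(q[0]+q[1]-q[2]-q[3])/2
print("blocks mid",q.mean(0).round(4),np.linalg.norm(d).round(4),"yaw",np.arctan2(-d[0],d[1]).round(3))
E
```

```text
pod mid [ 0.5002 -0.312   0.0545] 0.0716 yaw -0.076
blocks mid [ 0.5011 -0.3134  0.04  ] 0.1519 yaw -0.078
```

The pod is centred on the bed within about 1 mm, buttons up. Now the jars go back, green first.

Request:
jog_arm --pt "6.2 0 16.8 0 -0.0187 0" --pt "6.2 0 16.8 0 -0.0187 0" --pt "6.2 0 16.8 0 -0.0187 0" --pt "6.2 0 16.8 0 -0.0187 0" --pt "6.2 0 16.8 0 -0.0187 0" --pt "6.2 0 16.8 0 -0.0187 0" --pt "6.2 0 16.8 0 -0.0187 0" --pt "6.2 0 16.8 0 -0.0187 0" --pt "6.2 0 16.8 0 -0.0187 0" --pt "6.2 0 16.8 0 -0.0187 0" --pt "6.2 0 16.8 0 -0.0187 0" --pt "6.2 0 16.8 0 -0.0187 0" --pt "6.2 0 16.8 0 -0.0187 0" --pt "6.2 0 16.8 0 -0.0187 0" --pt "6.2 0 16.8 0 -0.0187 0" --pt "6.2 0 16.8 0 -0.0187 0" --pt "0 0 0 0 0 0" --pt "0 0 0 0 0 0" --pt "0 0 0 0 0 0"

```text
time_s: 35.97
position: [0.5674, 0.2956, 0.1537]
orientation: [0.676, 0.208, -0.209, -0.676]
force: [-0.3, 0.2, 0.0]
gripper_width: 0.0723
```

```bash
python3 plan.py .5667,.2974,.0436,.6,8
```

```text
t 35.97 pos [0.5674 0.2956 0.1537] yaw 0.5983 tilt -0.0014 -0.0001 F [-0.3  0.2  0. ] w 0.0723
n 8 row [ 0.07 13.76  0.24] turn -0.0002 totals [  0.6 110.1   1.9]
```

Request:
jog_arm --pt "0.4 15 1.8 0 0 0" --pt "0 18 0 0 0 0" --pt "0 18 0 0 0 0" --pt "0 18 0 0 0 0" --pt "0 15 0 0 0 0" --pt "0 13 0 0 0 0" --pt "0 8 0 0 0 0" --pt "0 5 0 0 0 0" --pt "0 0 0 0 0 0" --pt "0 0 0 0 0 0" --pt "0 0 0 0 0 0"

```text
time_s: 36.88
position: [0.5673, 0.2983, 0.0453]
orientation: [-0.676, -0.209, 0.208, 0.676]
force: [-0.1, -0.4, -0.2]
gripper_width: 0.0725
```

Request:
jog_arm --pt "0 0 0 0 0 0" --pt "0 0 0 0 0 0" --pt "0 0 0 0 0 0" --pt "0 0 0 0 0 0" --pt "0 0 0 0 0 0" --pt "0 0 0 0 0 0" --claw 0

```text
time_s: 37.38
position: [0.567, 0.2984, 0.0452]
orientation: [-0.676, -0.209, 0.208, 0.676]
force: [-1.5, -2.3, 6.8]
gripper_width: 0.0428
```

Request:
jog_arm --pt "0 0 0 0 0 0" --pt "0 -5 0 0 0 0" --pt "0 -10 0 0 0 0" --pt "0 -15 0 0 0 0" --pt "0 -15 0 0 0 0" --pt "0 -15 0 0 0 0" --pt "0 -15 0 0 0 0" --pt "0 -15 0 0 0 0" --pt "0 -10 0 0 0 0" --pt "0 -5 0 0 0 0" --pt "0 0 0 0 0 0" --pt "0 0 0 0 0 0"

```text
time_s: 38.38
position: [0.5667, 0.2982, 0.1492]
orientation: [0.676, 0.209, -0.209, -0.676]
force: [0.3, -0.2, -2.9]
gripper_width: 0.0427
```

```bash
python3 plan.py .5378,.0785,.148,.05,14
```

```text
t 38.38 pos [0.5667 0.2982 0.1492] yaw 0.5992 tilt -0.0003 0.0 F [ 0.3 -0.2 -2.9] w 0.0427
n 14 row [ -7.33   0.09 -14.26] turn 0.0392 totals [-102.7    1.2 -199.6]
```

Request:
jog_arm --pt "-7.3 0 -14.3 0 0.0392 0" --pt "-7.3 0 -14.3 0 0.0392 0" --pt "-7.3 0 -14.3 0 0.0392 0" --pt "-7.3 0 -14.3 0 0.0392 0" --pt "-7.3 0 -14.3 0 0.0392 0" --pt "-7.3 0 -14.3 0 0.0392 0" --pt "-7.3 0 -14.3 0 0.0392 0" --pt "-7.3 0 -14.3 0 0.0392 0" --pt "-7.3 0 -14.3 0 0.0392 0" --pt "-7.3 0 -14.3 0 0.0392 0" --pt "-7.3 0 -14.3 0 0.0392 0" --pt "-7.3 0 -14.3 0 0.0392 0" --pt "-7.3 0 -14.3 0 0.0392 0" --pt "-7.3 0 -14.3 0 0.0392 0" --pt "0 0 0 0 0 0" --pt "0 0 0 0 0 0" --pt "0 0 0 0 0 0" --pt "0 0 0 0 0 0"

```text
time_s: 39.88
position: [0.5387, 0.0784, 0.1495]
orientation: [-0.707, -0.018, 0.018, 0.707]
force: [-0.1, 0.3, -3.0]
gripper_width: 0.0427
```

```bash
python3 plan.py .5378,.0785,.05,.05,8
```

```text
t 39.88 pos [0.5387 0.0784 0.1495] yaw 0.0508 tilt 0.0002 0.0001 F [-0.1  0.3 -3. ] w 0.0427
n 8 row [-0.11 12.44  0.02] turn 0.0001 totals [-0.9 99.5  0.2]
```

Request:
jog_arm --pt "-0.9 10 0 0 0 0" --pt "0 15 0 0 0 0" --pt "0 15 0 0 0 0" --pt "0 15 0 0 0 0" --pt "0 15 0 0 0 0" --pt "0 13 0 0 0 0" --pt "0 10 0 0 0 0" --pt "0 5 0 0 0 0" --pt "0 2 0 0 0 0" --pt "0 0 0 0 0 0" --pt "0 0 0 0 0 0" --pt "0 0 0 0 0 0"

```text
time_s: 40.88
position: [0.5382, 0.0781, 0.0502]
orientation: [-0.707, -0.018, 0.017, 0.707]
force: [-1.1, -0.5, -2.3]
gripper_width: 0.0427
```

Request:
jog_arm --pt "0 1 0 0 0 0" --pt "0 0.5 0 0 0 0" --pt "0 0 0 0 0 0" --pt "0 0 0 0 0 0"

```text
time_s: 41.22
position: [0.538, 0.0781, 0.0483]
orientation: [-0.707, -0.018, 0.018, 0.707]
force: [1.2, 0.1, -0.0]
gripper_width: 0.0426
```

Request:
jog_arm --pt "0 0.4 0 0 0 0" --pt "0 0 0 0 0 0"

```text
time_s: 41.38
position: [0.538, 0.0781, 0.0482]
orientation: [-0.707, -0.018, 0.017, 0.707]
force: [-2.8, 0.1, 7.5]
gripper_width: 0.043
```

Request:
jog_arm --pt "0 0 0 0 0 0" --pt "0 0 0 0 0 0" --pt "0 0 0 0 0 0" --pt "0 0 0 0 0 0" --pt "0 0 0 0 0 0" --pt "0 -5 0 0 0 0" --pt "0 -10 0 0 0 0" --pt "0 -20 0 0 0 0" --pt "0 -25 0 0 0 0" --pt "0 -25 0 0 0 0" --pt "0 -20 0 0 0 0" --pt "0 0 0 0 0 0" --pt "0 0 0 0 0 0" --claw 0.85

```text
time_s: 42.47
position: [0.5385, 0.0782, 0.1543]
orientation: [-0.707, -0.019, 0.017, 0.707]
force: [-0.2, -0.5, -0.0]
gripper_width: 0.0725
```

```bash
python3 plan.py .5007,.311,.155,.6,15
```

```text
t 42.47 pos [0.5385 0.0782 0.1543] yaw 0.0504 tilt 0.0028 0.0003 F [-0.2 -0.5 -0. ] w 0.0725
n 15 row [ 2.31 -0.04 15.75] turn -0.0366 totals [ 34.7  -0.7 236.3]
```

Now the yellow jar.

Request:
jog_arm --pt "2.3 0 15.8 0 -0.0366 0" --pt "2.3 0 15.8 0 -0.0366 0" --pt "2.3 0 15.8 0 -0.0366 0" --pt "2.3 0 15.8 0 -0.0366 0" --pt "2.3 0 15.8 0 -0.0366 0" --pt "2.3 0 15.8 0 -0.0366 0" --pt "2.3 0 15.8 0 -0.0366 0" --pt "2.3 0 15.8 0 -0.0366 0" --pt "2.3 0 15.8 0 -0.0366 0" --pt "2.3 0 15.8 0 -0.0366 0" --pt "2.3 0 15.8 0 -0.0366 0" --pt "2.3 0 15.8 0 -0.0366 0" --pt "2.3 0 15.8 0 -0.0366 0" --pt "2.3 0 15.8 0 -0.0366 0" --pt "2.3 0 15.8 0 -0.0366 0" --pt "0 0 0 0 0 0" --pt "0 0 0 0 0 0" --pt "0 0 0 0 0 0" --pt "0 0 0 0 0 0"

```text
time_s: 44.05
position: [0.4997, 0.3107, 0.1524]
orientation: [0.676, 0.208, -0.208, -0.676]
force: [0.2, 0.2, -0.3]
gripper_width: 0.0723
```

```bash
python3 plan.py .5007,.311,.0436,.6,8; python3 - <<'E'
from h import *
im=optics.grab_frame("top")[:,:,::-1].copy(); crop(im,205,142,100,75,8,"t11")
im=optics.grab_frame("side")[:,:,::-1].copy(); crop(im,180,90,150,150,4,"s11")
E
```

```text
t 44.05 pos [0.4997 0.3107 0.1524] yaw 0.598 tilt -0.0005 -0.0002 F [ 0.2  0.2 -0.3] w 0.0723
n 8 row [ 0.13 13.6  -0.03] turn -0.0002 totals [  1.1 108.8  -0.3]
```

View pics/t11.png

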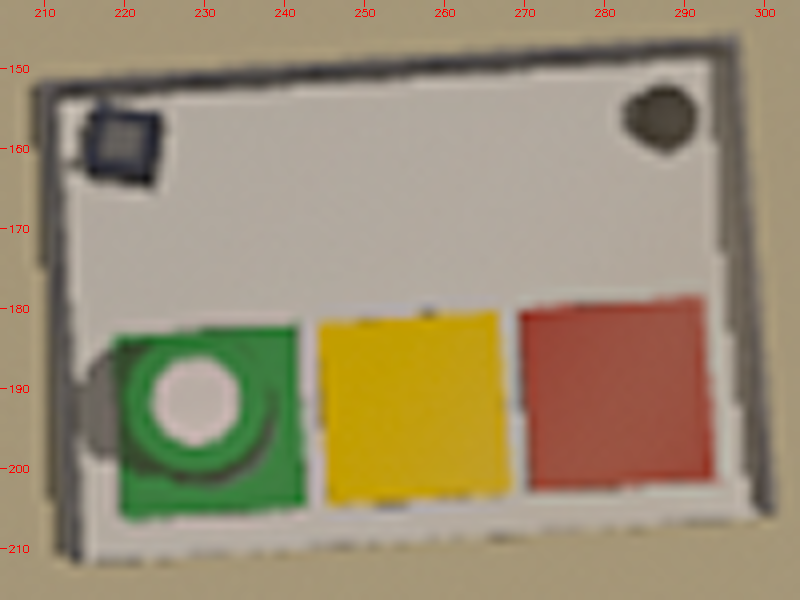

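View pics/s11.png

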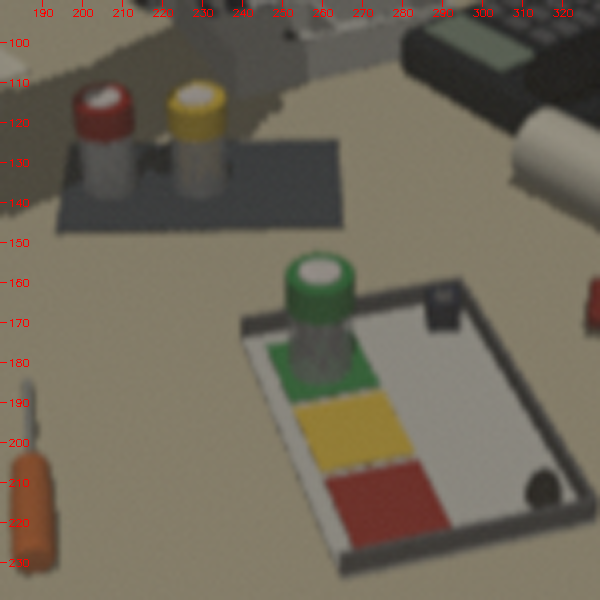

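Green is upright, about 1-2 mm from its pad centre. Grip yellow.

Request:
jog_arm --pt "1 15 0 0 0 0" --pt "0 18 0 0 0 0" --pt "0 18 0 0 0 0" --pt "0 18 0 0 0 0" --pt "0 15 0 0 0 0" --pt "0 12 0 0 0 0" --pt "0 8 0 0 0 0" --pt "0 4 0 0 0 0" --pt "0 0 0 0 0 0" --pt "0 0 0 0 0 0" --pt "0 0 0 0 0 0"

```text
time_s: 45.07
position: [0.5008, 0.3123, 0.0454]
orientation: [-0.675, -0.209, 0.208, 0.676]
force: [1.0, 0.9, -0.2]
gripper_width: 0.0727
```

Request:
jog_arm --pt "0 0 0 0 0 0" --pt "0 0 0 0 0 0" --pt "0 0 0 0 0 0" --pt "0 0 0 0 0 0" --pt "0 0 0 0 0 0" --pt "0 0 0 0 0 0" --claw 0

```text
time_s: 45.57
position: [0.5006, 0.3122, 0.0453]
orientation: [-0.676, -0.209, 0.208, 0.676]
force: [-2.2, -1.6, 6.5]
gripper_width: 0.0432
```

Request:
jog_arm --pt "0 0 0 0 0 0" --pt "0 -5 0 0 0 0" --pt "0 -10 0 0 0 0" --pt "0 -15 0 0 0 0" --pt "0 -15 0 0 0 0" --pt "0 -15 0 0 0 0" --pt "0 -15 0 0 0 0" --pt "0 -15 0 0 0 0" --pt "0 -10 0 0 0 0" --pt "0 -5 0 0 0 0" --pt "0 0 0 0 0 0" --pt "0 0 0 0 0 0"

```text
time_s: 46.57
position: [0.5003, 0.312, 0.1493]
orientation: [0.676, 0.209, -0.209, -0.676]
force: [0.3, -0.4, -2.4]
gripper_width: 0.0427
```

```bash
python3 plan.py .5413,.0132,.149,.05,16
```

```text
t 46.57 pos [0.5003 0.312  0.1493] yaw 0.5994 tilt -0.0002 0.0 F [ 0.3 -0.4 -2.4] w 0.0427
n 16 row [ -3.89   0.02 -18.69] turn 0.0343 totals [ -62.3    0.3 -299. ]
```

Request:
jog_arm --pt "-3.9 0 -18.7 0 0.0343 0" --pt "-3.9 0 -18.7 0 0.0343 0" --pt "-3.9 0 -18.7 0 0.0343 0" --pt "-3.9 0 -18.7 0 0.0343 0" --pt "-3.9 0 -18.7 0 0.0343 0" --pt "-3.9 0 -18.7 0 0.0343 0" --pt "-3.9 0 -18.7 0 0.0343 0" --pt "-3.9 0 -18.7 0 0.0343 0" --pt "-3.9 0 -18.7 0 0.0343 0" --pt "-3.9 0 -18.7 0 0.0343 0" --pt "-3.9 0 -18.7 0 0.0343 0" --pt "-3.9 0 -18.7 0 0.0343 0" --pt "-3.9 0 -18.7 0 0.0343 0" --pt "-3.9 0 -18.7 0 0.0343 0" --pt "-3.9 0 -18.7 0 0.0343 0" --pt "-3.9 0 -18.7 0 0.0343 0" --pt "0 0 0 0 0 0" --pt "0 0 0 0 0 0" --pt "0 0 0 0 0 0" --pt "0 0 0 0 0 0"

```text
time_s: 48.23
position: [0.5413, 0.0137, 0.1492]
orientation: [-0.707, -0.018, 0.018, 0.707]
force: [1.1, -0.1, -2.8]
gripper_width: 0.0429
```

```bash
python3 plan.py .5415,.0137,.05,.05,8
```

```text
t 48.23 pos [0.5413 0.0137 0.1492] yaw 0.0518 tilt -0.0005 0.0002 F [ 1.1 -0.1 -2.8] w 0.0429
n 8 row [ 0.03 12.4  -0.  ] turn 0.0002 totals [ 0.2 99.2 -0. ]
```

Request:
jog_arm --pt "0 10 0 0 0 0" --pt "0 15 0 0 0 0" --pt "0 15 0 0 0 0" --pt "0 15 0 0 0 0" --pt "0 15 0 0 0 0" --pt "0 13 0 0 0 0" --pt "0 10 0 0 0 0" --pt "0 5 0 0 0 0" --pt "0 2 0 0 0 0" --pt "0 0 0 0 0 0" --pt "0 0 0 0 0 0" --pt "0 0 0 0 0 0"

```text
time_s: 49.23
position: [0.5419, 0.013, 0.0502]
orientation: [-0.707, -0.018, 0.018, 0.707]
force: [0.2, -0.4, -1.6]
gripper_width: 0.043
```

Request:
jog_arm --pt "0 1 0 0 0 0" --pt "0 0.5 0 0 0 0" --pt "0 0 0 0 0 0" --pt "0 0 0 0 0 0"

```text
time_s: 49.57
position: [0.5417, 0.013, 0.0483]
orientation: [-0.707, -0.018, 0.018, 0.707]
force: [0.4, -0.1, -1.4]
gripper_width: 0.0432
```

Request:
jog_arm --pt "0 0.4 0 0 0 0" --pt "0 0 0 0 0 0"

```text
time_s: 49.73
position: [0.5417, 0.013, 0.0482]
orientation: [0.707, 0.018, -0.018, -0.707]
force: [-2.4, -0.6, 6.6]
gripper_width: 0.0424
```

Request:
jog_arm --pt "0 0 0 0 0 0" --pt "0 0 0 0 0 0" --pt "0 0 0 0 0 0" --pt "0 0 0 0 0 0" --pt "0 0 0 0 0 0" --pt "0 -5 0 0 0 0" --pt "0 -10 0 0 0 0" --pt "0 -20 0 0 0 0" --pt "0 -25 0 0 0 0" --pt "0 -25 0 0 0 0" --pt "0 -20 0 0 0 0" --pt "0 0 0 0 0 0" --pt "0 0 0 0 0 0" --claw 0.85

```text
time_s: 50.82
position: [0.5423, 0.013, 0.1544]
orientation: [-0.707, -0.019, 0.017, 0.707]
force: [-0.4, -0.1, -0.7]
gripper_width: 0.0722
```

```bash
python3 plan.py .4344,.3257,.155,.6,16
```

```text
t 50.82 pos [0.5423 0.013  0.1544] yaw 0.0506 tilt 0.0028 -0.0 F [-0.4 -0.1 -0.7] w 0.0722
n 16 row [-0.5  -0.05 20.93] turn -0.0343 totals [ -8.1  -0.8 334.8]
```

Request:
jog_arm --pt "-0.5 0 20.9 0 -0.0343 0" --pt "-0.5 0 20.9 0 -0.0343 0" --pt "-0.5 0 20.9 0 -0.0343 0" --pt "-0.5 0 20.9 0 -0.0343 0" --pt "-0.5 0 20.9 0 -0.0343 0" --pt "-0.5 0 20.9 0 -0.0343 0" --pt "-0.5 0 20.9 0 -0.0343 0" --pt "-0.5 0 20.9 0 -0.0343 0" --pt "-0.5 0 20.9 0 -0.0343 0" --pt "-0.5 0 20.9 0 -0.0343 0" --pt "-0.5 0 20.9 0 -0.0343 0" --pt "-0.5 0 20.9 0 -0.0343 0" --pt "-0.5 0 20.9 0 -0.0343 0" --pt "-0.5 0 20.9 0 -0.0343 0" --pt "-0.5 0 20.9 0 -0.0343 0" --pt "-0.5 0 20.9 0 -0.0343 0" --pt "0 0 0 0 0 0" --pt "0 0 0 0 0 0" --pt "0 0 0 0 0 0" --pt "0 0 0 0 0 0"

```text
time_s: 52.48
position: [0.4341, 0.3246, 0.1525]
orientation: [0.676, 0.208, -0.208, -0.676]
force: [0.6, 0.2, 0.2]
gripper_width: 0.0724
```

```bash
python3 plan.py .4344,.3255,.0436,.6,8
```

```text
t 52.48 pos [0.4341 0.3246 0.1525] yaw 0.5982 tilt -0.0005 -0.0002 F [0.6 0.2 0.2] w 0.0724
n 8 row [ 0.1  13.61  0.08] turn -0.0002 totals [  0.8 108.9   0.6]
```

Request:
jog_arm --pt "0.4 15 0 0 0 0" --pt "0 18 0 0 0 0" --pt "0 18 0 0 0 0" --pt "0 18 0 0 0 0" --pt "0 15 0 0 0 0" --pt "0 12 0 0 0 0" --pt "0 8 0 0 0 0" --pt "0 4 0 0 0 0" --pt "0 0 0 0 0 0" --pt "0 0 0 0 0 0" --pt "0 0 0 0 0 0"

```text
time_s: 53.4
position: [0.4347, 0.3258, 0.0455]
orientation: [-0.675, -0.209, 0.208, 0.676]
force: [-0.7, -0.0, 0.1]
gripper_width: 0.0727
```

Request:
jog_arm --pt "0 0 0 0 0 0" --pt "0 0 0 0 0 0" --pt "0 0 0 0 0 0" --pt "0 0 0 0 0 0" --pt "0 0 0 0 0 0" --pt "0 0 0 0 0 0" --claw 0

```text
time_s: 53.9
position: [0.4344, 0.3258, 0.0453]
orientation: [-0.675, -0.209, 0.208, 0.676]
force: [-2.1, -1.7, 6.4]
gripper_width: 0.043
```

Request:
jog_arm --pt "0 0 0 0 0 0" --pt "0 -5 0 0 0 0" --pt "0 -10 0 0 0 0" --pt "0 -15 0 0 0 0" --pt "0 -15 0 0 0 0" --pt "0 -15 0 0 0 0" --pt "0 -15 0 0 0 0" --pt "0 -15 0 0 0 0" --pt "0 -10 0 0 0 0" --pt "0 -5 0 0 0 0" --pt "0 0 0 0 0 0" --pt "0 0 0 0 0 0"

```text
time_s: 54.9
position: [0.4341, 0.3255, 0.1494]
orientation: [0.676, 0.209, -0.209, -0.676]
force: [0.1, -0.6, -2.8]
gripper_width: 0.0429
```

```bash
python3 plan.py .5449,-.0527,.149,.05,18
```

```text
t 54.9 pos [0.4341 0.3255 0.1494] yaw 0.5994 tilt -0.0003 -0.0 F [ 0.1 -0.6 -2.8] w 0.0429
n 18 row [ -1.22   0.03 -22.14] turn 0.0305 totals [ -21.9    0.5 -398.5]
```

Request:
jog_arm --pt "-1.2 0 -22.1 0 0.0305 0" --pt "-1.2 0 -22.1 0 0.0305 0" --pt "-1.2 0 -22.1 0 0.0305 0" --pt "-1.2 0 -22.1 0 0.0305 0" --pt "-1.2 0 -22.1 0 0.0305 0" --pt "-1.2 0 -22.1 0 0.0305 0" --pt "-1.2 0 -22.1 0 0.0305 0" --pt "-1.2 0 -22.1 0 0.0305 0" --pt "-1.2 0 -22.1 0 0.0305 0" --pt "-1.2 0 -22.1 0 0.0305 0" --pt "-1.2 0 -22.1 0 0.0305 0" --pt "-1.2 0 -22.1 0 0.0305 0" --pt "-1.2 0 -22.1 0 0.0305 0" --pt "-1.2 0 -22.1 0 0.0305 0" --pt "-1.2 0 -22.1 0 0.0305 0" --pt "-1.2 0 -22.1 0 0.0305 0" --pt "-1.2 0 -22.1 0 0.0305 0" --pt "-1.2 0 -22.1 0 0.0305 0" --pt "0 0 0 0 0 0" --pt "0 0 0 0 0 0"

```text
time_s: 56.57
position: [0.5446, -0.0527, 0.1487]
orientation: [-0.707, -0.017, 0.018, 0.707]
force: [0.1, 1.7, -2.6]
gripper_width: 0.0426
```

Request:
jog_arm --pt "0 0 0 0 0 0" --pt "0 0 0 0 0 0"

```text
time_s: 56.73
position: [0.5449, -0.0512, 0.1493]
orientation: [-0.707, -0.018, 0.018, 0.707]
force: [0.2, 1.2, -2.0]
gripper_width: 0.0433
```

```bash
python3 plan.py .545,-.0527,.05,.05,8
```

```text
t 56.73 pos [ 0.5449 -0.0512  0.1493] yaw 0.0515 tilt -0.0007 0.0002 F [ 0.2  1.2 -2. ] w 0.0433
n 8 row [ 0.02 12.41 -0.19] turn 0.0002 totals [ 0.1 99.3 -1.5]
```

Request:
jog_arm --pt "0 10 -0.8 0 0 0" --pt "0 15 0 0 0 0" --pt "0 15 0 0 0 0" --pt "0 15 0 0 0 0" --pt "0 15 0 0 0 0" --pt "0 13 0 0 0 0" --pt "0 10 0 0 0 0" --pt "0 5 0 0 0 0" --pt "0 2 0 0 0 0" --pt "0 0 0 0 0 0" --pt "0 0 0 0 0 0" --pt "0 0 0 0 0 0"

```text
time_s: 57.73
position: [0.5456, -0.0527, 0.0504]
orientation: [0.707, 0.018, -0.017, -0.707]
force: [-1.2, -0.0, -1.8]
gripper_width: 0.0427
```

Request:
jog_arm --pt "0 1 0 0 0 0" --pt "0 0.5 0 0 0 0" --pt "0 0 0 0 0 0" --pt "0 0 0 0 0 0"

```text
time_s: 58.07
position: [0.5454, -0.0527, 0.0484]
orientation: [0.707, 0.018, -0.018, -0.707]
force: [0.8, 0.5, 0.6]
gripper_width: 0.0424
```

Request:
jog_arm --pt "0 0.4 0 0 0 0" --pt "0 0 0 0 0 0"

```text
time_s: 58.23
position: [0.5454, -0.0527, 0.0483]
orientation: [0.707, 0.018, -0.018, -0.707]
force: [-2.8, 0.2, 7.4]
gripper_width: 0.0424
```

Request:
jog_arm --pt "0 0 0 0 0 0" --pt "0 0 0 0 0 0" --pt "0 0 0 0 0 0" --pt "0 0 0 0 0 0" --pt "0 0 0 0 0 0" --pt "0 -5 0 0 0 0" --pt "0 -10 0 0 0 0" --pt "0 -20 0 0 0 0" --pt "0 -25 0 0 0 0" --pt "0 -25 0 0 0 0" --pt "0 -20 0 0 0 0" --pt "0 -20 0 0 0 0" --pt "0 0 0 0 0 0" --pt "0 0 0 0 0 0" --claw 0.85

```text
time_s: 59.4
position: [0.5459, -0.0528, 0.1745]
orientation: [0.707, 0.019, -0.017, -0.707]
force: [-0.6, -0.0, -0.8]
gripper_width: 0.0726
```

```bash
python3 plan.py .45,.28,.18,.6,16
```

```text
t 59.4 pos [ 0.5459 -0.0528  0.1745] yaw 0.0504 tilt 0.0027 -0.0004 F [-0.6 -0.  -0.8] w 0.0726
n 16 row [ 0.6  -0.37 21.91] turn -0.0344 totals [  9.6  -5.8 350.6]
```

Move the arm aside for a final look.

Request:
jog_arm --pt "0.6 -0.4 21.9 0 -0.0344 0" --pt "0.6 -0.4 21.9 0 -0.0344 0" --pt "0.6 -0.4 21.9 0 -0.0344 0" --pt "0.6 -0.4 21.9 0 -0.0344 0" --pt "0.6 -0.4 21.9 0 -0.0344 0" --pt "0.6 -0.4 21.9 0 -0.0344 0" --pt "0.6 -0.4 21.9 0 -0.0344 0" --pt "0.6 -0.4 21.9 0 -0.0344 0" --pt "0.6 -0.4 21.9 0 -0.0344 0" --pt "0.6 -0.4 21.9 0 -0.0344 0" --pt "0.6 -0.4 21.9 0 -0.0344 0" --pt "0.6 -0.4 21.9 0 -0.0344 0" --pt "0.6 -0.4 21.9 0 -0.0344 0" --pt "0.6 -0.4 21.9 0 -0.0344 0" --pt "0.6 -0.4 21.9 0 -0.0344 0" --pt "0.6 -0.4 21.9 0 -0.0344 0" --pt "0 0 0 0 0 0" --pt "0 0 0 0 0 0" --pt "0 0 0 0 0 0"

```text
time_s: 60.98
position: [0.4491, 0.2794, 0.1788]
orientation: [0.676, 0.209, -0.209, -0.675]
force: [-0.4, -0.8, 0.2]
gripper_width: 0.0723
```

```bash
python3 - <<'E'
from h import *
im=optics.grab_frame("top")[:,:,::-1].copy(); crop(im,205,142,100,75,8,"t12"); crop(im,340,180,90,50,8,"t12c")
im=optics.grab_frame("side")[:,:,::-1].copy(); crop(im,215,90,130,145,4,"s12"); cv2.imwrite("pics/s12f.png",im)
E
```

```text
(no output)
```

View pics/t12.png

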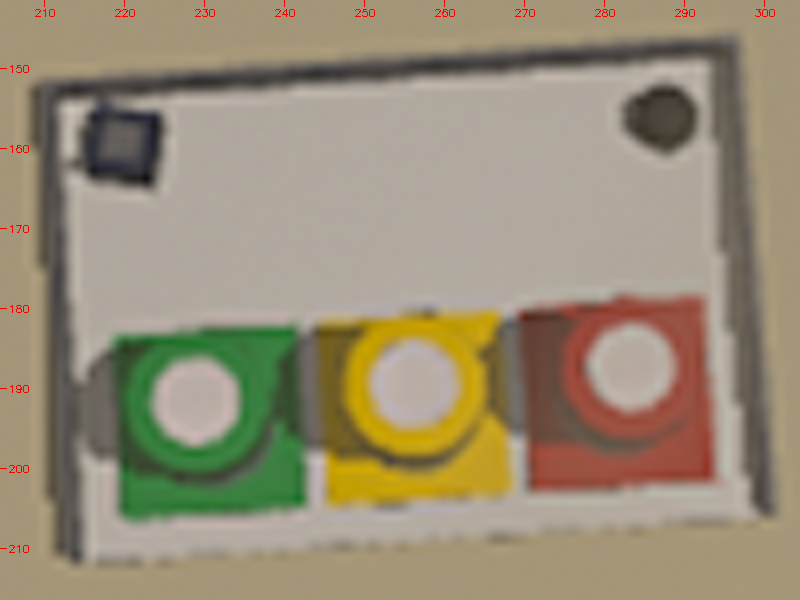

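View pics/s12.png

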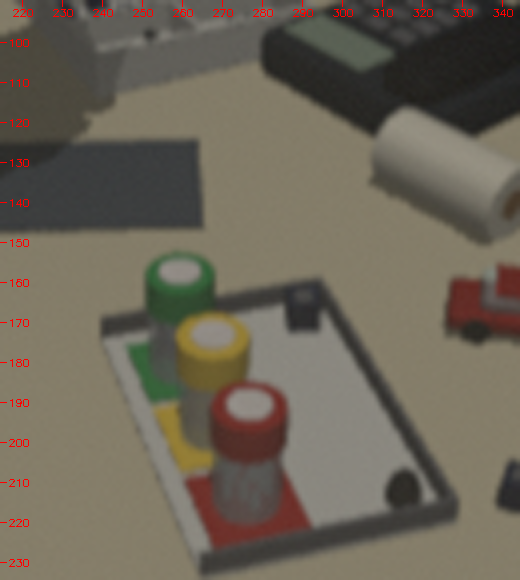

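View pics/s12f.png

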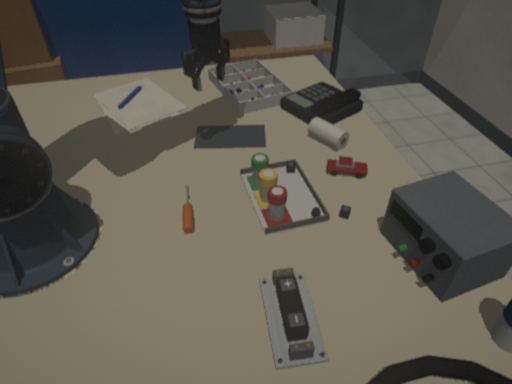

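```bash
python3 - <<'E' | tail -6
from h import *
from m import rd
for n,c,s,pc in (("g",(196,400),(180,271),(.5378,.0785)),("y",(415,384),(213,333),(.5413,.0127)),("r",(631,366),(249,404),(.5449,-.0531))):
    a=px2w("top",rd([c],205,142,8),.081)[0,:2]; b=px2w("side",rd([s],215,90,4),.081)[0,:2]
    print(n,"top err mm",((a-pc)*1e3).round(1)); print("   side",((b-pc)*1e3).round(1))
E
```

```text
g top err mm [-1.5 -1.8]
   side [-1.6  0.2]
y top err mm [-1.  -1.3]
   side [-0.7  1.8]
r top err mm [0. 0.]
   side [-0.6  1.4]
```

All are within about 2 mm, which is the calibration's accuracy. Hand in.

```bash
python3 - <<'E'
from plant import ctrl, job_done
print(job_done(), ctrl.read_state()['time_s'])
E
```

```text
the job is handed in; nothing more can be done
the job is handed in; nothing more can be done
```

I did the job in the order asked. All three jars went to the mat, then the pod went onto the cradle bed, and then each jar went back to the pad of its lid's colour. I handed it in at about 61 s of the 141 s allowed.

- **Jars:** In the last pictures all three stand upright on their own pads. Measured centres are 0 to 2.4 mm from the pad centres. The two cameras disagree with each other by up to about 3 mm.
- **Pod:** It lies buttons up on the bed between the end blocks. I measured it about 1 mm from the bed centre and aligned to within 0.01 rad. I measured that right after placing it. At the end I only saw it in the whole side view, where it still lay there.
- **Forces and surroundings:** Wrist force readings at the end of each move stayed near 10 N or below. The relay and dial cap look untouched, and the arm was clear of everything when I handed in. No check failed.

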